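# Put the pigment bottles away under the bench riser

### The arm

A 6-joint arm with a two-finger parallel gripper is mounted at the origin on the work surface. World frame = base frame: x ahead of the robot, y to its left, z up, the work surface at z = 0. Lengths are in m, angles in degrees, forces in N, time in s.
With the tool pointing down it reaches from about 0.4 to 0.825 m from the base axis. Payload 7 kg.
Tool frame: the origin (TCP) lies midway between the tips of the shut fingers; the grasp point (between the pads) lies ctrl.grasp_offset behind it (ctrl.grasp_offset is the distance from the TCP to the grasp point, in m); z points along the fingers, y is the line along which they close (so a half turn about z gives the same grasp; the last joint's range is limited). The gripper opens to 88 mm and grips with 3 to 60 N. Pads are 19 mm wide; open, the fingers measure 130 mm over their backs; the gripper's body (78 mm by 193 mm) begins 47 mm behind the grasp point.
Start: joints at [-53.394, 20.546, 0.682, 0, -70.136, -16.507], TCP at [0.232, -0.634, 0.227] pointing down, gripper open.
Joint ranges: [-176.03, 176.03], [-82.01, 121.73], [-58.28, 71.71], [-173.87, 95.51], [-174.79, -0.11], [-173.66, 173.66]. Speed limits (degrees/s): [136.94, 136.94, 172.46, 180, 180, 180].

### API

Orientations are given as [roll, pitch, yaw] about the fixed x, y, z axes, in that order (R = Rz(yaw) Ry(pitch) Rx(roll)).
In Python, from plant import ctrl gives the robot as it stands. The module is installed in compiled form; this text tells all that it offers.
- The arm moves only by the tool send_rows, never from a script. Its argument "increments" is a list that holds one entry, the list of rows, each a list of 4 numbers: the shift along the world's x, y, z normalised to -1 to 1, where 1 is 0.2 m, then the turn about the world's z normalised to -1 to 1, where 1 is 1.5 rad. In form: [[[x, y, z, roll], ...]]. A call has 1 to 12 rows; each row is the pose to reach, as a shift and turn from the pose commanded when the call began; what a row does not reach only later rows make up. A row lasts 1/8 s, in which the tool goes at most 62.5 mm and 10.7 degrees, less where a joint would pass 70% of its speed; a pose out of reach is approached as far as the arm can. A call with a number of a shift or a turn outside -1 to 1 is refused whole. A call with a gripper value outside its range is refused whole. "jaw" is the opening, from 0 (shut) to 1 (fully open), set as the call begins (left out, the last holds). The fingers move at their own pace and stop on an object; the grip force is fixed at half the most. Time passes only in rows, so rows that repeat a pose let the fingers close. It gives the time, the measured TCP pose, the force, the opening and the grip force at its end, in the units of the state.
- ctrl.get_obs(): the state, without advancing time (a new reading comes with each control period).
- ctrl.snapshot(name): name is "scene" or "top"; returns the picture (400x640x3 uint8, red, green, blue); there is no depth.
- ctrl.calibration(name): a dict with "mtx" (3x3 intrinsics, pixels), "k1" (the pictures are not rectified: a ray, as slopes to the right and down, at radius r is drawn at 1 + k1 r^2 times it, then the intrinsics apply), "eye" and "attitude" of the camera in the world. Camera axes: x right, y up, looking along -z (the intrinsics and any distortion apply to the point x, -y, -z); pixel columns grow to the right and rows downward; lengths in m; the calibration is good to about 2 mm. A picture is of the moment at which its call begins. calibration takes no time and is no camera call.
- ctrl.close_job(): hands the job in; it is judged then, once.
Trained networks look in the newest picture that a camera, given by its name, has taken for a name from the list of things; names that differ only in an ending like _2 or _b are one class to them, and where a whole thing is asked for, a point or a joint stands for the part that bears it (a point fixed in the world has none). Each returns a list of dicts, best first, with "conf" (0 to 1); they miss things now and then, are a little off and sometimes report something else, mostly with a low value. They report only what shows in the picture. A call takes as long as a camera call. They do not tell look-alikes from the thing itself.
- ctrl.trace(thing, camera): "mask" (400x640 bool, what is visible of it) and "bbox" ([left, top, right, bottom] in pixels, round what is visible of it).
- ctrl.spot_point(thing, camera): "pixel" ([row, column] in pixels: a listed point, or the origin of a listed thing).
The state is a dict: "clock": time; "joint_pos": joint angles; "qvel": joint speeds; "tau": joint torques, N m; "tool_pos": TCP position; "orientation": TCP orientation; "force": force on the tool from outside, world axes, zero at the start; "moment": the same for the moment, N m; "opening": finger opening in m; "gripper_force": force on a finger pad.
Only numpy, scipy, OpenCV 4.12 (cv2) and the standard library are available. Lean on these libraries where they do the work, as an engineer would, in place of code of your own. Each camera call takes 0.05 s, during which the arm holds its last target. There are 200 camera calls.

### The job

Slide the red bottle carrier by its white handle all the way out from under the clear shelf, stand every pigment bottle on the bench (some have toppled over) upright in a pocket of its own in the carrier, then slide the loaded carrier back in under the shelf until it is fully home against the back stop, and let go. Keep the carrier sliding on the bench rather than lifting it, and leave the cast pot, tumbler, mould and paper cup alone.

Things in the scene. Friction and masses are not known exactly. Their poses are not given: they have to be found in the camera images.
- shelf: fixed low riser shelf, clear top, white sides, 150 mm long (x) by 168 mm; passage 152 mm wide, 125 mm high; top at 133 mm. Origin: on the bench, centre of the passage. Open front faces its -x (edge at x = -75 mm); 30 mm high back stop with its face at x = +68 mm. Place and heading vary
- carrier: loose red box, 136 mm square, 40 mm high, 450 g; 2 x 2 pockets 62 mm square, centres x, y = +-33 mm, floor 4 mm up. Origin: centre of the box underside; +x to its rear. In front a tongue to x = -135 mm bears an upright white handle at x = -112, y = 0: 36 (x) by 18 (y) mm, top 112 mm. Home: x = 0 in the shelf frame, axes alike; clear of the shelf: x below -143 mm
- bottle_mauve: mauve square pigment bottle with a tall round black cap, standing at the start (may be absent). Body 46 x 46 mm, 66 mm high, cap 32 mm diameter above it up to 102 mm; 120 g. Origin: centre of its underside; +z runs along the bottle to the cap
- bottle_grey: grey square pigment bottle with a tall round black cap, standing at the start (may be absent). Body 46 x 46 mm, 66 mm high, cap 32 mm diameter above it up to 102 mm; 120 g. Origin: centre of its underside; +z runs along the bottle to the cap
- bottle_teal: teal square pigment bottle with a tall round black cap, lying on a flat side at the start. Body 46 x 46 mm, 66 mm high, cap 32 mm diameter above it up to 102 mm; 120 g. Origin: centre of its underside; +z runs along the bottle to the cap
- bottle_ochre: ochre square pigment bottle with a tall round black cap, lying on a flat side at the start. Body 46 x 46 mm, 66 mm high, cap 32 mm diameter above it up to 102 mm; 120 g. Origin: centre of its underside; +z runs along the bottle to the cap
- cast_pot: white ribbed cast pot, 69 mm diameter, 64 mm high, standing on top of the shelf towards the back; leave it. Origin: centre of its underside
- tumbler: purple tumbler, 80 mm diameter, 90 mm high, beyond the work; leave it. Origin: centre of its underside
- mould: pink round silicone mould, 90 mm diameter, 35 mm high, on the bench beside the shelf; leave it. Origin: centre of its underside
- paper_cup: white paper cup, 78 mm diameter, 95 mm high, beyond the work; leave it. Origin: centre of its underside
Not all that is in view belongs to the job. What is shaped like the bottle_ochre but blue is not meant.

How it is judged (in metres and radians):
On the way, in this order (a step that is already met when the one before it is completed fails the run):
1. the carrier is pulled out clear of the shelf (x of carrier in the frame of shelf below -0.143 m), for 0.2 s.
2. every bottle stands upright in a pocket of the carrier, with the carrier still clear of the shelf (x of bottle_mauve in the frame of carrier between -0.058 and 0.058 m and y of bottle_mauve in the frame of carrier between -0.058 and 0.058 m and z of each of bottle_mauve, bottle_grey, bottle_teal, bottle_ochre in the frame of carrier below 0.015 m and angle between each of bottle_mauve, bottle_grey, bottle_teal, bottle_ochre's own z axis and vertical below 0.15 rad and x of bottle_grey in the frame of carrier between -0.058 and 0.058 m and y of bottle_grey in the frame of carrier between -0.058 and 0.058 m and x of bottle_teal in the frame of carrier between -0.058 and 0.058 m and y of bottle_teal in the frame of carrier between -0.058 and 0.058 m and x of bottle_ochre in the frame of carrier between -0.058 and 0.058 m and y of bottle_ochre in the frame of carrier between -0.058 and 0.058 m and x of carrier in the frame of shelf below -0.12 m), for 0.2 s.
3. the loaded carrier is slid home under the shelf (x of bottle_mauve in the frame of carrier between -0.058 and 0.058 m and y of bottle_mauve in the frame of carrier between -0.058 and 0.058 m and z of each of bottle_mauve, bottle_grey, bottle_teal, bottle_ochre in the frame of carrier below 0.015 m and angle between each of bottle_mauve, bottle_grey, bottle_teal, bottle_ochre's own z axis and vertical below 0.15 rad and x of bottle_grey in the frame of carrier between -0.058 and 0.058 m and y of bottle_grey in the frame of carrier between -0.058 and 0.058 m and x of bottle_teal in the frame of carrier between -0.058 and 0.058 m and y of bottle_teal in the frame of carrier between -0.058 and 0.058 m and x of bottle_ochre in the frame of carrier between -0.058 and 0.058 m and y of bottle_ochre in the frame of carrier between -0.058 and 0.058 m and x of carrier in the frame of shelf above -0.012 m), for 0.2 s.
At the end, for the whole second after the job is handed in: The carrier rests on the bench under the shelf within 12 mm of its back stop; every bottle present stands in a pocket of it on the pocket floor, within 0.15 rad of upright; all is at rest and released (all of step 3 and x of carrier in the frame of shelf below 0.012 m and y of carrier in the frame of shelf between -0.015 and 0.015 m and height (world z) of carrier below 0.006 m and linear speed of carrier below 0.02 m/s and linear speed of each of bottle_mauve, bottle_grey, bottle_teal, bottle_ochre below 0.03 m/s); the robot touches nothing.
It fails at once if the carrier is lifted more than 40 mm off the bench (height (world z) of carrier above 0.04 m).
It fails at once if a bystander (cast pot, tumbler, mould, paper cup) is shifted more than 40 mm or tipped over (distance of any of cast_pot, tumbler, mould, paper_cup from where it was at the start of the episode above 0.04 m or angle between any of cast_pot, tumbler, mould, paper_cup's own z axis and vertical above 0.6 rad).
Of bottle_mauve, bottle_grey only 1 to 2 are there at a start; the rules pass over those that are not, and their reading is None.
At some moment in a run one of bottle_mauve, bottle_grey, bottle_teal, bottle_ochre may be knocked a few centimetres aside while the robot is not near it.
Once in a run the grip may slacken for a moment while it holds something.
It also fails if it takes over 210 s, if anything falls off the work surface, if the arm or the gripper's body presses on something with over 40 N, if the wrist force passes 120 N, or if a joint passes its speed limit or range.

## Working session

There is one attempt and no reset: what is moved stays moved. The work goes in short steps, Python scripts to look and compute and a tool call to move; the robot and the scene stay as the last step left them, time stands still between calls to the robot, and variables do not carry over. Pictures are saved under pics/ and viewed, at most 14 in all, crops included, and the job is handed in when it is done.

Besides the shell and the picture viewer there is one more tool, called after "Call:" as a command line: name --argument value ..., lists and objects as JSON in quotes. send_rows: Moves the arm, as the interface text tells. Its arguments: {"type":"object","properties":{"increments":{"type":"array"},"jaw":{"type":"number"}},"required":["increments"]}

```bash
mkdir -p pics; ls; cat > h.py <<'E'
import numpy as np, cv2
from plant import ctrl
def snap(cam,name):
    im=ctrl.snapshot(cam); cv2.imwrite(f'pics/{name}.png',im[:,:,::-1]); return im
E
python3 - <<'E'
from h import *
print(ctrl.get_obs(), ctrl.grasp_offset)
for c in("scene","top"): print(ctrl.calibration(c)); snap(c,c+"0")
E
```

```text
pics
{'clock': 0.0, 'joint_pos': array([-5.33947375e+01,  2.05924351e+01,  6.32796737e-01, -1.88576340e-02,
       -7.01383490e+01, -1.65059743e+01]), 'qvel': array([-0.0355549 , -0.0128399 ,  0.01518008, -0.09387649,  0.00029224,
        0.00837346]), 'tau': array([ 2.26515564e-03, -5.82724142e+01,  2.93050933e+01,  6.99721009e+00,
        6.93308990e-03, -1.43171255e-04]), 'tool_pos': array([ 0.23173761, -0.63342975,  0.22560798]), 'orientation': array([ 1.79901014e+02, -1.08455214e-02, -1.59907124e+02]), 'force': array([-1.04662637,  0.38229784,  0.36580587]), 'moment': array([ 0.01887526, -0.07829501,  0.01664458]), 'gripper_force': 0.0, 'opening': 0.08749941276072337} 0.0188
{'mtx': array([[461.36236435,   0.        , 316.15439517],
       [  0.        , 461.36236435, 195.13271406],
       [  0.        ,   0.        ,   1.        ]]), 'k1': -0.07198243886856003, 'eye': array([1.45689417, 0.09705214, 1.29931996]), 'attitude': array([36.68441336, -0.28426361, 96.11327511])}
{'mtx': array([[510.22484266,   0.        , 325.70933176],
       [  0.        , 510.22484266, 199.34937324],
       [  0.        ,   0.        ,   1.        ]]), 'k1': 0.02532609856196387, 'eye': array([0.2833101 , 0.01693137, 1.76266666]), 'attitude': array([  9.2907416 ,  -0.28794208, -89.08709312])}
```

View pics/scene0.png

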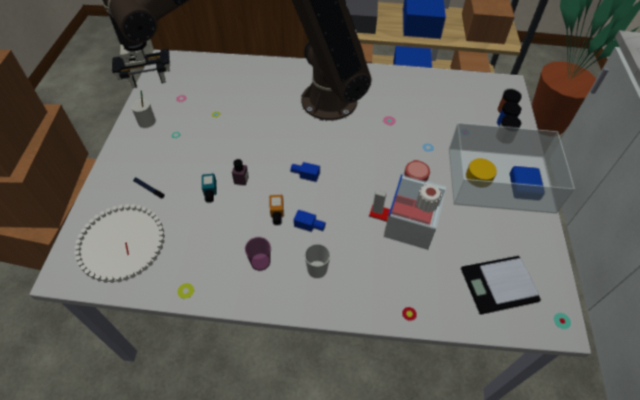

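View pics/top0.png

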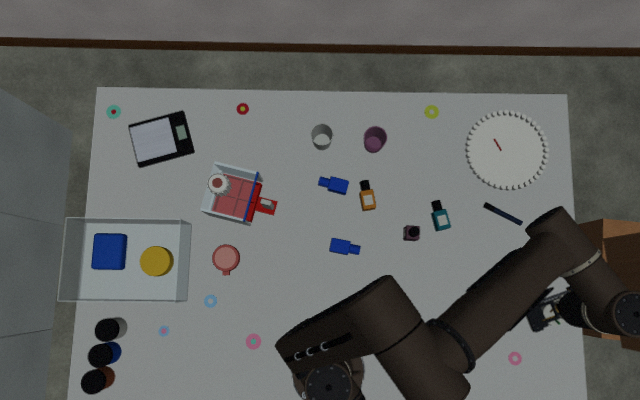

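Top picture: teal bottle lying at about (440,215), ochre lying at (367,195), mauve standing at (411,232). Grey is absent. The blue look-alikes are at (334,185) and (345,246). The carrier handle is near (266,205), with the shelf to its left.

```bash
cat > h.py <<'E'
import numpy as np, cv2
from scipy.spatial.transform import Rotation as Ro
from scipy.optimize import minimize
from plant import ctrl
def snap(cam,name):
    im=ctrl.snapshot(cam); cv2.imwrite(f'pics/{name}.png',im[:,:,::-1]); return im
C={c:ctrl.calibration(c) for c in("scene","top")}
def cam(c):
    k=C[c]; R=Ro.from_euler('xyz',k['attitude'],degrees=True).as_matrix()@np.diag([1,-1,-1.])
    return k['mtx'],np.array([k['k1'],0,0,0.]),R,k['eye']
def proj(c,P):
    K,d,R,e=cam(c); Pc=(np.asarray(P,float)-e)@R
    return cv2.projectPoints(Pc.reshape(-1,1,3),np.zeros(3),np.zeros(3),K,d)[0].reshape(-1,2)
def ray(c,uv):
    K,d,R,e=cam(c); n=cv2.undistortPoints(np.array(uv,float).reshape(1,1,2),K,d).ravel()
    v=R@np.array([n[0],n[1],1]); return e,v/np.linalg.norm(v)
def plane(c,uv,z):
    e,v=ray(c,uv); return e+v*(z-e[2])/v[2]
def tri(a,b):   # {cam:uv} two rays -> point, gap
    (e1,v1),(e2,v2)=ray("scene",a),ray("top",b)
    s=np.linalg.lstsq(np.c_[v1,-v2],e2-e1,rcond=None)[0]
    p,q=e1+s[0]*v1,e2+s[1]*v2; return (p+q)/2,np.linalg.norm(p-q)
def box(x0,x1,y0,y1,z0,z1): return np.array([[x,y,z] for x in(x0,x1) for y in(y0,y1) for z in(z0,z1)])
t=np.linspace(0,2*np.pi,24,endpoint=False)
cap=np.vstack([np.c_[.016*np.cos(t),.016*np.sin(t),0*t+z] for z in(.066,.102)])
BOT=[box(-.023,.023,-.023,.023,0,.066),cap]
def botpts(p,lying):  # p=x,y,yaw (lying: x,y = base centre on axis, yaw = heading of cap)
    R=Ro.from_euler('z',p[2]).as_matrix()
    if lying: R=R@np.array([[0,0,1],[0,1,0],[-1,0,0]])
    return [q@R.T+[p[0],p[1],.023 if lying else 0] for q in BOT]
def render(c,parts,S=4):
    m=np.zeros((400*S,640*S),np.uint8)
    for q in parts: cv2.fillConvexPoly(m,cv2.convexHull(((proj(c,q)+.5)*S-.5).astype(np.float32)).round().astype(np.int32),1)
    return cv2.resize(m.astype(np.float32),(640,400),interpolation=cv2.INTER_AREA)
def masks(thing,near=None):
    o={}
    for c in("scene","top"):
        r=ctrl.trace(thing,c)
        for d in r[:3]: print(thing,c,round(d['conf'],2),np.round(d['bbox']))
        if r: o[c]=r[0]['mask']
    return o
def fit(ms,p0,lying):
    def cost(p):
        s=0
        for c,m in ms.items():
            r=render(c,botpts(p,lying)); s+=1-np.minimum(r,m).sum()/np.maximum(r,m).sum()
        return s
    b=None
    for y in p0[2]:
        x0=np.array([p0[0],p0[1],y]); r=minimize(cost,x0,method='Nelder-Mead',options=dict(initial_simplex=x0+np.vstack([np.zeros(3),np.diag([.015,.015,.3])]),xatol=2e-4,fatol=1e-4))
        if b is None or r.fun<b.fun: b=r
    return b
def bottle(thing,lying,p0=None,yaws=None):
    ms=masks(thing)
    if p0 is None:
        m=ms['top']; p0=plane('top',np.argwhere(m).mean(0)[::-1],.03)[:2]
    if yaws is None: yaws=np.arange(0,6.28,.7) if lying else [0,.4,.8,1.2]
    b=fit(ms,[p0[0],p0[1],yaws],lying); print(thing,'xy',b.x[:2].round(4),'yaw',np.degrees(b.x[2]).round(1),'cost',round(b.fun,3)); return b.x
E
python3 - <<'E'
from h import *
for c in("scene","top"): ctrl.snapshot(c)
bottle('bottle_mauve',False)
bottle('bottle_teal',True); bottle('bottle_ochre',True)
for t in('shelf','carrier'):
    a={}
    for c in("scene","top"):
        r=ctrl.spot_point(t,c); a[c]=r[0]['pixel'][::-1] if r else None
        print(t,c,[(x['conf'],x['pixel']) for x in r])
    print(tri(a['scene'],a['top']), plane('top',a['top'],0), plane('scene',a['scene'],0))
import cv2
im=cv2.imread('pics/top0.png')[150:240,190:300]; A=cv2.resize(im,None,fx=7,fy=6,interpolation=2); cv2.imwrite('pics/c1.png',A)
im=cv2.imread('pics/scene0.png')[155:250,360:455]; A=cv2.resize(im,None,fx=6,fy=6,interpolation=2); cv2.imwrite('pics/c2.png',A)
E
```

```text
bottle_mauve scene 0.78 [237. 162. 248. 189.]
bottle_mauve scene 0.24 [271. 192. 283. 222.]
bottle_mauve top 0.54 [406. 227. 421. 241.]
bottle_mauve xy [ 0.4555 -0.2765] yaw 92.0 cost 0.262
bottle_teal scene 0.96 [198. 174. 217. 204.]
bottle_teal top 0.73 [431. 201. 448. 229.]
bottle_teal xy [ 0.4714 -0.3887] yaw 14.9 cost 0.252
bottle_ochre scene 0.78 [269. 194. 283. 226.]
bottle_ochre scene 0.73 [288. 159. 319. 182.]
bottle_ochre scene 0.56 [292. 209. 325. 230.]
bottle_ochre top 0.89 [360. 178. 374. 211.]
bottle_ochre top 0.82 [331. 236. 360. 254.]
bottle_ochre xy [ 0.5388 -0.1336] yaw 10.1 cost 0.187
shelf scene [(0.7, [221.4, 411.0])]
shelf top [(0.72, [195.8, 235.5]), (0.43, [188.7, 222.4])]
(array([0.57707275, 0.32764241, 0.01214928]), np.float64(0.0026475364723258983)) [0.57906718 0.32844527 0.        ] [0.56861411 0.33117666 0.        ]
carrier scene []
carrier top [(0.86, [196.8, 237.6])]Traceback (most recent call last):
  File "<stdin>", line 10, in <module>
  File "h.py", line 20, in tri
    (e1,v1),(e2,v2)=ray("scene",a),ray("top",b)
                    ~~~^^^^^^^^^^^
  File "h.py", line 15, in ray
    K,d,R,e=cam(c); n=cv2.undistortPoints(np.array(uv,float).reshape(1,1,2),K,d).ravel()
                                          ~~~~~~~~~~~~~~~~~~~~~~~~~~^^^^^^^
ValueError: cannot reshape array of size 1 into shape (1,1,2)
```

```bash
python3 - <<'E'
import cv2,numpy as np
a=cv2.imread('pics/top0.png')[150:240,190:300]; b=cv2.imread('pics/scene0.png')[155:245,360:455]
f=lambda i:cv2.resize(i,(390,390*i.shape[0]//i.shape[1]),interpolation=2)
a,b=f(a),f(b);H=max(a.shape[0],b.shape[0]);o=np.zeros((H,790,3),np.uint8);o[:a.shape[0],:390]=a;o[:b.shape[0],400:]=b
cv2.imwrite('pics/c1.png',np.clip(o*1.6,0,255))
E
```

```text
[ WARN:0@0.119] global loadsave.cpp:1063 imwrite_ Unsupported depth image for selected encoder is fallbacked to CV_8U.
```

View pics/c1.png

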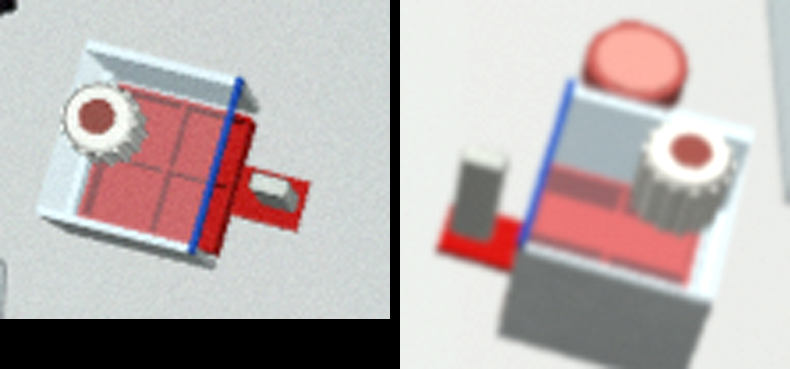

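```bash
python3 - <<'E'
from h import *
T=lambda x,y:(190+x/3.545-.3,150+y/3.545-.3); S=lambda x,y:(360+(x-400)/4.105-.3,155+y/4.105-.3)
print('handle',tri(S(484,155),T(268,184)))
# blue ends: top (240,80)=+x end ; scene: which
A=tri(S(524,243),T(240,80));B=tri(S(572,82),T(193,250));print(A,B)
d=(A[0]-B[0])[:2];print('len',np.linalg.norm(d),'dir',np.degrees(np.arctan2(d[1],d[0])))
a,b=plane('top',T(310,182),.004),plane('top',T(298,231),.004);print('tongue',a,b,(a+b)/2)
a,b=plane('top',T(240,80),.133),plane('top',T(193,250),.133);print(a,b,(a+b)/2)
for q in [(150,87),(255,125),(212,258)]: print(plane('top',T(*q),.04))
E
```

```text
handle (array([0.54278469, 0.21188357, 0.11115437]), np.float64(0.002552902967423007))
(array([0.6365779 , 0.24046549, 0.12940584]), np.float64(0.005641265149211125)) (array([0.47792026, 0.27671206, 0.13183667]), np.float64(0.005548857271640403))
len 0.16274539014209033 dir -12.868811111178617
tongue [0.56230588 0.1819621  0.004     ] [0.51351682 0.19217969 0.004     ] [0.53791135 0.18707089 0.004     ]
[0.63575114 0.23713375 0.133     ] [0.47773366 0.27372009 0.133     ] [0.5567424  0.25542692 0.133     ]
[0.64739597 0.33667432 0.04      ]
[0.61159321 0.23353776 0.04      ]
[0.48142451 0.26991298 0.04      ]
```

The two views agree: the handle is at (0.543, 0.212) with its top at z 0.111, against 0.112 given. Pull-out axis heading is about 77°. Moving above the handle.

Call:
send_rows --increments '[[[0.125, 0.21, 0, 0.03], [0.25, 0.42, 0, 0.065], [0.375, 0.635, 0, 0.1], [0.5, 0.846, 0, 0.1324]]]' --jaw 1

```text
clock: 1.2
tool_pos: [0.3325, -0.4634, 0.2267]
orientation: [-180.0, 0.0, -148.4]
force: [0.3, -0.5, 0.1]
opening: 0.0877
gripper_force: 0.0
```

Call:
send_rows --increments '[[[0.125, 0.21, 0, 0.03], [0.25, 0.42, 0, 0.065], [0.375, 0.635, 0, 0.1], [0.5, 0.846, 0, 0.1324]]]'

```text
clock: 1.7
tool_pos: [0.4326, -0.294, 0.2269]
orientation: [-180.0, 0.0, -137.0]
force: [1.8, -0.0, 0.2]
opening: 0.0876
gripper_force: 0.0
```

Call:
send_rows --increments '[[[0.125, 0.21, 0, 0.03], [0.25, 0.42, 0, 0.065], [0.375, 0.635, 0, 0.1], [0.5, 0.846, 0, 0.1324]]]'

```text
clock: 2.2
tool_pos: [0.5326, -0.1247, 0.2269]
orientation: [-180.0, 0.0, -125.7]
force: [0.4, -0.7, 0.4]
opening: 0.0875
gripper_force: 0.0
```

Call:
send_rows --increments '[[[0, 0.21, 0, 0.03], [0, 0.42, 0, 0.065], [0, 0.635, 0, 0.1], [0.05, 0.846, 0, 0.1324]]]'

```text
clock: 2.7
tool_pos: [0.5416, 0.0443, 0.2271]
orientation: [-180.0, 0.0, -114.3]
force: [1.0, 0.6, 0.6]
opening: 0.0873
gripper_force: 0.0
```

Call:
send_rows --increments '[[[0, 0.21, 0, 0.03], [0, 0.42, 0, 0.065], [0, 0.635, 0, 0.1], [0, 0.846, 0, 0.1324], [0, 0.846, 0, 0.1324], [0, 0.846, 0, 0.1324]]]'

```text
clock: 3.45
tool_pos: [0.5417, 0.2121, 0.2264]
orientation: [180.0, -0.0, -103.0]
force: [-0.4, 0.4, 0.6]
opening: 0.0876
gripper_force: 0.0
```

Call:
send_rows --increments '[[[0.005, 0, -0.15, 0], [0.005, 0, -0.3, 0], [0.005, 0, -0.45, 0], [0.005, 0, -0.6, 0], [0.005, 0, -0.68, 0], [0.005, 0, -0.73, 0], [0.005, 0, -0.73, 0]]]'

```text
clock: 4.32
tool_pos: [0.5431, 0.2119, 0.0806]
orientation: [180.0, -0.0, -103.0]
force: [0.1, -0.1, -0.6]
opening: 0.0876
gripper_force: 0.0
```

Call:
send_rows --increments '[[[0, 0, 0, 0], [0, 0, 0, 0], [0, 0, 0, 0], [0, 0, 0, 0], [0, 0, 0, 0], [0, 0, 0, 0]]]' --jaw 0

```text
clock: 5.08
tool_pos: [0.5429, 0.2121, 0.0806]
orientation: [180.0, -0.0, -103.0]
force: [0.4, 0.5, -0.2]
opening: 0.0334
gripper_force: 0.0
```

Call:
send_rows --increments '[[[0, 0, 0, 0], [0, 0, 0, 0], [0, 0, 0, 0], [0, 0, 0, 0], [0, 0, 0, 0], [0, 0, 0, 0]]]'

```text
clock: 5.82
tool_pos: [0.543, 0.2121, 0.0806]
orientation: [-180.0, 0.0, -103.0]
force: [2.4, 0.6, -1.2]
opening: 0.0178
gripper_force: 29.8
```

Call:
send_rows --increments '[[[-0.01, -0.045, 0, 0], [-0.025, -0.12, 0, 0], [-0.045, -0.2, 0, 0], [-0.063, -0.28, 0, 0], [-0.082, -0.36, 0, 0], [-0.1, -0.44, 0, 0], [-0.118, -0.52, 0, 0], [-0.136, -0.6, 0, 0], [-0.154, -0.68, 0, 0], [-0.17, -0.75, 0, 0], [-0.18, -0.8, 0, 0], [-0.188, -0.83, 0, 0]]]'

```text
clock: 7.32
tool_pos: [0.5052, 0.0455, 0.0805]
orientation: [180.0, -0.0, -103.0]
force: [-0.0, 1.3, -2.1]
opening: 0.0177
gripper_force: 29.8
```

Call:
send_rows --increments '[[[0, 0, 0, 0], [0, 0, 0, 0], [0, 0, 0, 0]]]'

```text
clock: 7.7
tool_pos: [0.5051, 0.0459, 0.0805]
orientation: [180.0, -0.0, -103.0]
force: [-0.4, -3.8, 0.5]
opening: 0.0178
gripper_force: 3.0
```

```bash
python3 - <<'E'
from h import *
a=snap('scene','s1');b=snap('top','t1')
for t in('shelf','carrier'):
    q={}
    for c in("scene","top"):
        r=ctrl.spot_point(t,c); print(t,c,[(x['conf'],x['pixel'],plane(c,x['pixel'][::-1],0)[:2].round(4)) for x in r])
a=a[130:250,250:460];b=b[130:290,200:460]
o=np.zeros((500,790,3),np.uint8);f=lambda i:cv2.resize(i,(390,390*i.shape[0]//i.shape[1]),interpolation=2)
A,B=f(a),f(b);o[:A.shape[0],:390]=A;o[:B.shape[0],400:]=B;cv2.imwrite('pics/c2.png',np.clip(o*1.6,0,255)[:,:,::-1].astype(np.uint8))
E
```

```text
shelf scene [(0.76, [221.9, 411.9], array([0.5703, 0.3342]))]
shelf top [(0.92, [196.8, 234.3], array([0.5755, 0.3325]))]
carrier scene [(0.68, [204.3, 358.1], array([0.5171, 0.149 ])), (0.43, [177.5, 209.5], array([ 0.4571, -0.3923]))]
carrier top []
```

View pics/c2.png

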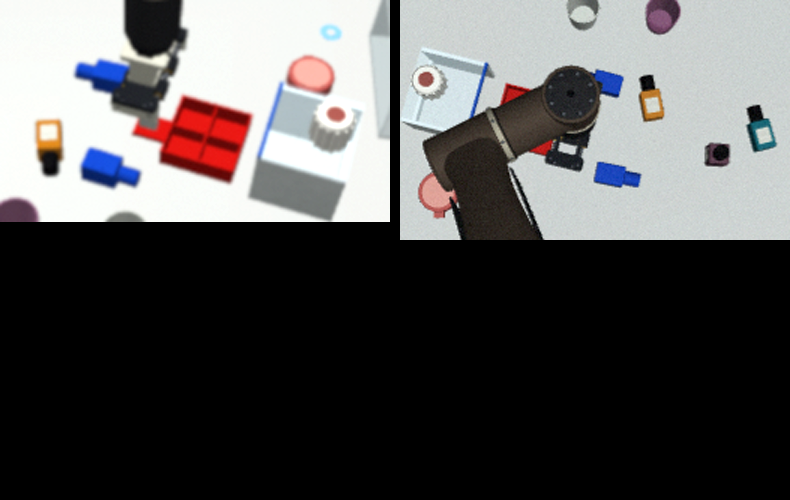

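The carrier is fully out. In the scene crop it shows as a red 2×2 box around (205,138), and there is a gap to the shelf. Releasing and heading for the bottles.

Call:
send_rows --increments '[[[0, 0, 0, 0], [0, 0, 0, 0], [0, 0, 0, 0], [0, 0, 0, 0], [0, 0, 0.2, 0], [0, 0, 0.4, 0], [0, 0, 0.6, 0], [0, 0, 0.75, 0]]]' --jaw 0.7

```text
clock: 9.0
tool_pos: [0.5056, 0.0462, 0.2325]
orientation: [-179.9, 0.1, -103.0]
force: [0.9, 0.5, 0.1]
opening: 0.0613
gripper_force: 0.0
```

Call:
send_rows --increments '[[[0, -0.25, 0, 0], [0, -0.5, 0, 0], [0, -0.75, 0, 0], [0, -1, 0, 0]]]'

```text
clock: 9.5
tool_pos: [0.5052, -0.1553, 0.2308]
orientation: [-180.0, 0.0, -103.0]
force: [1.4, -0.2, 0.7]
opening: 0.0614
gripper_force: 0.0
```

Call:
send_rows --increments '[[[0, -0.25, 0, 0], [0, -0.5, 0, 0], [0, -0.75, 0, 0], [0, -1, 0, 0], [0, -1, 0, 0]]]'

```text
clock: 10.12
tool_pos: [0.5046, -0.3568, 0.2295]
orientation: [179.9, -0.0, -103.2]
force: [-0.2, 1.2, 0.1]
opening: 0.0614
gripper_force: 0.0
```

```bash
python3 - <<'E'
from h import *
a=snap('scene','s2');b=snap('top','t2')
for t,l in(('bottle_mauve',False),('bottle_teal',True),('bottle_ochre',True)): bottle(t,l,None)
A=a[120:240,150:390];B=b[130:290,250:490]
o=np.zeros((700,790,3),np.uint8);f=lambda i:cv2.resize(i,(390,390*i.shape[0]//i.shape[1]),interpolation=2)
A,B=f(A),f(B);o[:A.shape[0],:390]=A;o[:B.shape[0],400:]=B;cv2.imwrite('pics/c3.png',np.clip(o[:300]*1.6,0,255)[:,:,::-1].astype(np.uint8))
# carrier red fit
red=lambda i:((i[...,0]>90)&(i[...,1]<50)&(i[...,2]<50))
ms={'scene':red(a),'top':red(b)}
for c,m in ms.items():
    n,l,s,ce=cv2.connectedComponentsWithStats(m.astype(np.uint8)); print(c,[(s[k].tolist(),ce[k].round(1)) for k in range(1,n) if s[k][4]>60])
E
```

```text
Traceback (most recent call last):
  File "h.py", line 56, in bottle
    m=ms['top']; p0=plane('top',np.argwhere(m).mean(0)[::-1],.03)[:2]
      ~~^^^^^^^
KeyError: 'top'
```

```bash
python3 - <<'E'
from h import *
a=snap('scene','s2');b=snap('top','t2')
for t,l,p in(('bottle_mauve',False,(.4555,-.2765)),('bottle_teal',True,(.4714,-.3887)),('bottle_ochre',True,(.539,-.1336))):
    try: bottle(t,l,p)
    except Exception as e: print(t,e)
red=lambda i:((i[...,0]>90)&(i[...,1]<50)&(i[...,2]<50))
for c,m in {'scene':red(a),'top':red(b)}.items():
    n,l,s,ce=cv2.connectedComponentsWithStats(m.astype(np.uint8)); print(c,[(s[k].tolist(),ce[k].round(1)) for k in range(1,n) if s[k][4]>60])
A=a[120:240,180:440];B=b[130:290,220:480]
f=lambda i:cv2.resize(i,(395,395*i.shape[0]//i.shape[1]),interpolation=2)
A,B=f(A),f(B);o=np.zeros((max(len(A),len(B)),790,3),np.uint8);o[:len(A),:395]=A;o[:len(B),395:]=B;cv2.imwrite('pics/c3.png',np.clip(o*1.6,0,255)[:,:,::-1].astype(np.uint8))
E
```

```text
bottle_mauve scene 0.78 [238. 162. 249. 189.]
bottle_mauve xy [ 0.4569 -0.2744] yaw 4.4 cost 0.109
bottle_teal scene 0.86 [199. 173. 216. 201.]
bottle_teal scene 0.73 [233. 159. 248. 184.]
bottle_teal top 0.48 [429. 199. 441. 221.]
bottle_teal xy [ 0.4746 -0.3875] yaw 14.7 cost 0.7
bottle_ochre scene 0.69 [292. 206. 328. 234.]
bottle_ochre scene 0.63 [291. 160. 320. 180.]
bottle_ochre scene 0.59 [270. 196. 284. 224.]
bottle_ochre top 0.75 [321. 176. 349. 192.]
bottle_ochre top 0.64 [333. 237. 356. 254.]
bottle_ochre xy [ 0.6111 -0.0578] yaw 76.7 cost 0.22
scene [([323, 186, 62, 37, 1060], array([357.5, 204.1])), ([403, 308, 13, 12, 72], array([408.9, 313.4]))]
top [([237, 103, 11, 11, 67], array([242.3, 108.4])), ([261, 186, 63, 47, 1612], array([287.4, 211. ]))]
```

View pics/c3.png

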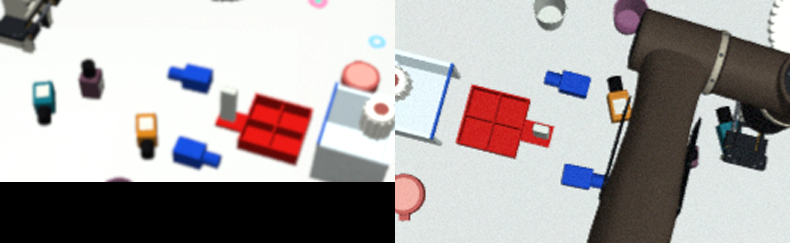

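Nothing has moved since the start. Mauve is at (0.456,-0.276), standing. Grasping it by the cap.

Call:
send_rows --increments '[[[-0.08, 0.13, 0, 0.06], [-0.16, 0.26, 0, 0.12], [-0.245, 0.39, 0, 0.186], [-0.245, 0.39, 0, 0.186], [-0.245, 0.39, -0.2, 0.186], [-0.245, 0.39, -0.4, 0.186], [-0.245, 0.39, -0.6, 0.186], [-0.245, 0.39, -0.72, 0.186], [-0.245, 0.39, -0.785, 0.186], [-0.245, 0.39, -0.785, 0.186]]]'

```text
clock: 11.98
tool_pos: [0.4563, -0.2761, 0.073]
orientation: [179.9, 0.0, -87.0]
force: [0.3, -0.3, 0.6]
opening: 0.0612
gripper_force: 0.0
```

Call:
send_rows --increments '[[[0, 0, 0, 0], [0, 0, 0, 0], [0, 0, 0, 0], [0, 0, 0, 0], [0, 0, 0, 0], [0, 0, 0, 0], [0, 0, 0, 0]]]' --jaw 0

```text
clock: 12.85
tool_pos: [0.4568, -0.276, 0.0741]
orientation: [-180.0, -0.0, -87.0]
force: [-0.0, 0.8, 5.4]
opening: 0.0314
gripper_force: 30.0
```

```bash
cat >> h.py <<'E'
def red(i): return (i[...,0]>90)&(i[...,1]<50)&(i[...,2]<50)
def fitcarrier(ims,p0):
    ms={}
    for c,i in ims.items():
        n,l,s,ce=cv2.connectedComponentsWithStats(red(i).astype(np.uint8)); ms[c]=l==1+s[1:,4].argmax()
    L=[box(-.068,.068,-.068,.068,0,.04),box(-.135,-.06,-.025,.025,0,.006)]
    H=[box(-.13,-.094,-.009,.009,.0,.112)]
    def cost(p):
        R=Ro.from_euler('z',p[2]).as_matrix(); s=0; f=lambda Q:[q@R.T+[p[0],p[1],0] for q in Q]
        for c,m in ms.items():
            r=render(c,f(L))*(1-render(c,f(H))); s+=1-np.minimum(r,m).sum()/np.maximum(r,m).sum()
        return s
    x0=np.array(p0); r=minimize(cost,x0,method='Nelder-Mead',options=dict(initial_simplex=x0+np.vstack([np.zeros(3),np.diag([.01,.01,.1])]),xatol=2e-4,fatol=1e-4))
    print('carrier',r.x[:2].round(4),np.degrees(r.x[2]).round(2),round(r.fun,3)); return r.x
E
python3 - <<'E'
from h import *
g=lambda n:cv2.imread(f'pics/{n}.png')[:,:,::-1]
x=fitcarrier({'scene':g('s2'),'top':g('t2')},(.53,.155,1.347))
fitcarrier({'top':g('t2')},(.53,.155,1.347));fitcarrier({'scene':g('s2')},(.53,.155,1.347))
R=Ro.from_euler('z',x[2]).as_matrix()[:2,:2]
for p in((.033,.033),(.033,-.033),(-.033,.033),(-.033,-.033),(-.112,0)): print(p,(x[:2]+R@p).round(4))
E
```

```text
carrier [0.5309 0.1541] 75.68 0.55
carrier [0.5305 0.1537] 76.9 0.133
carrier [0.5213 0.1586] 78.93 0.402
(0.033, 0.033) [0.5071 0.1942]
(0.033, -0.033) [0.571  0.1779]
(-0.033, 0.033) [0.4907 0.1303]
(-0.033, -0.033) [0.5547 0.1139]
(-0.112, 0) [0.5032 0.0456]
```

Top-view fit puts the carrier at (0.5305, 0.154), 77°, consistent with the handle. Lifting mauve and carrying it to pocket (+33,+33) at (0.506,0.194).

Call:
send_rows --increments '[[[0, 0, 0.1, 0], [0, 0, 0.25, 0], [0, 0, 0.4, 0], [0, 0, 0.55, 0], [0, 0, 0.7, 0], [0, 0, 0.75, 0]]]'

```text
clock: 13.6
tool_pos: [0.4567, -0.276, 0.2248]
orientation: [-179.9, -0.0, -87.0]
force: [0.9, -0.1, -1.3]
opening: 0.0314
gripper_force: 30.0
```

Call:
send_rows --increments '[[[0.04, 0.13, 0, -0.03], [0.08, 0.3, 0, -0.06], [0.12, 0.47, 0, -0.1], [0.16, 0.63, 0, -0.14], [0.2, 0.783, 0, -0.186]]]'

```text
clock: 14.22
tool_pos: [0.4957, -0.1181, 0.2221]
orientation: [179.9, -0.0, -103.1]
force: [0.9, 0.1, -0.1]
opening: 0.031
gripper_force: 30.0
```

Call:
send_rows --increments '[[[0, 0.16, 0, 0], [0, 0.31, 0, 0], [0, 0.47, 0, 0], [0, 0.63, 0, 0], [0.044, 0.783, 0, 0]]]'

```text
clock: 14.85
tool_pos: [0.504, 0.0382, 0.2223]
orientation: [179.9, -0.0, -103.0]
force: [1.5, -0.9, -1.6]
opening: 0.0316
gripper_force: 30.0
```

Call:
send_rows --increments '[[[0, 0.16, 0, 0], [0, 0.31, 0, 0], [0, 0.47, 0, 0], [0, 0.63, 0, 0], [0, 0.783, 0, 0], [0, 0.783, 0, 0], [0, 0.783, 0, 0]]]'

```text
clock: 15.72
tool_pos: [0.5045, 0.1935, 0.2224]
orientation: [179.9, -0.1, -103.0]
force: [-0.5, 0.5, -1.8]
opening: 0.031
gripper_force: 30.0
```

```bash
python3 - <<'E'
from h import *
a=snap('scene','s3');b=snap('top','t3');A=a[130:250,290:450];B=b[130:280,220:400]
f=lambda i:cv2.resize(i,(395,395*i.shape[0]//i.shape[1]),interpolation=2)
A,B=f(A),f(B);o=np.zeros((max(len(A),len(B)),790,3),np.uint8);o[:len(A),:395]=A;o[:len(B),395:]=B;cv2.imwrite('pics/c4.png',np.clip(o*1.6,0,255)[:,:,::-1].astype(np.uint8))
E
```

```text
(no output)
```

View pics/c4.png

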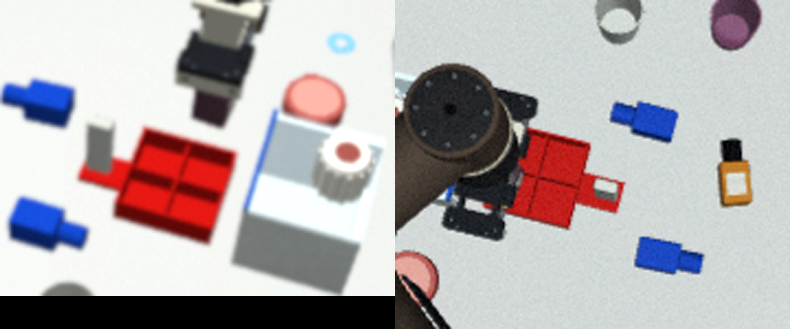

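Call:
send_rows --increments '[[[0.005, 0, -0.15, 0], [0.005, 0, -0.3, 0], [0.005, 0, -0.42, 0], [0.005, 0, -0.5, 0], [0.005, 0, -0.57, 0], [0.005, 0, -0.63, 0], [0.005, 0, -0.63, 0]]]'

```text
clock: 16.7
tool_pos: [0.5058, 0.1936, 0.0969]
orientation: [180.0, -0.1, -103.0]
force: [0.2, 0.2, -1.0]
opening: 0.0313
gripper_force: 30.0
```

Call:
send_rows --increments '[[[0, 0, -0.03, 0], [0, 0, -0.06, 0], [0, 0, -0.09, 0], [0, 0, -0.09, 0]]]'

```text
clock: 17.2
tool_pos: [0.5058, 0.1937, 0.079]
orientation: [180.0, -0.0, -103.0]
force: [0.2, 0.2, -1.6]
opening: 0.0313
gripper_force: 30.0
```

Call:
send_rows --increments '[[[0, 0, 0, 0], [0, 0, 0, 0], [0, 0, 0, 0], [0, 0, 0, 0], [0, 0, 0.2, 0], [0, 0, 0.4, 0], [0, 0, 0.6, 0], [0, 0, 0.72, 0]]]' --jaw 0.55

```text
clock: 18.2
tool_pos: [0.5067, 0.1942, 0.226]
orientation: [-179.9, 0.1, -103.0]
force: [0.8, -0.1, -0.6]
opening: 0.0482
gripper_force: 0.0
```

```bash
sed -i "s/        if r: o\[c\]=r\[0\]\['mask'\]/        if r: o[c]=max(r,key=lambda d:d['conf']+own(thing,c,d['mask']))['mask']/" h.py
cat >> h.py <<'E'
IM={}
def shots(tag=None):
    for c in("scene","top"): IM[c]=snap(c,f'{tag}_{c}')
def own(thing,c,m):  # reward right hue
    if c not in IM: return 0
    r,g,b=IM[c][m].astype(float).mean(0)
    return 5*{'bottle_ochre':r>1.3*b,'bottle_teal':(g>1.3*r)&(b<1.6*g),'bottle_mauve':True}.get(thing,0)
E
python3 - <<'E'
from h import *
shots('r4')
bottle('bottle_mauve',False,(.506,.194));bottle('bottle_teal',True); bottle('bottle_ochre',True)
E
```

```text
bottle_mauve top 0.38 [314. 123. 332. 149.]
bottle_mauve xy [0.506 0.194] yaw 0.0 cost 1.0
bottle_teal scene 0.64 [198. 176. 215. 204.]
bottle_teal top 0.84 [431. 202. 447. 228.]
bottle_teal xy [ 0.4724 -0.3885] yaw 374.8 cost 0.192
bottle_ochre scene 0.91 [293. 206. 326. 231.]
bottle_ochre scene 0.89 [264. 183. 281. 210.]
bottle_ochre scene 0.71 [287. 161. 318. 181.]
bottle_ochre top 0.68 [321. 176. 351. 193.]
bottle_ochre top 0.66 [329. 239. 359. 257.]
bottle_ochre top 0.55 [369. 194. 381. 224.]
bottle_ochre xy [ 0.4892 -0.1561] yaw 4.8 cost 0.255
```

Ochre has been nudged to (0.489,-0.156), lying at about 5°. Teal is unchanged. Going for teal's cap at (0.561,-0.365).

Call:
send_rows --increments '[[[0, -0.15, 0, -0.05], [0, -0.33, 0, -0.1], [0, -0.53, 0, -0.15], [0, -0.73, 0, -0.2], [0, -0.931, 0, -0.241]]]'

```text
clock: 19.23
tool_pos: [0.5057, 0.0064, 0.2229]
orientation: [180.0, -0.1, -123.8]
force: [0.5, -1.1, -0.6]
opening: 0.0481
gripper_force: 0.0
```

Call:
send_rows --increments '[[[0, -0.2, 0, -0.05], [0.03, -0.4, 0, -0.1], [0.06, -0.6, 0, -0.15], [0.1, -0.8, 0, -0.2], [0.14, -0.931, 0, -0.241]]]'

```text
clock: 19.85
tool_pos: [0.5339, -0.1802, 0.2227]
orientation: [180.0, -0.1, -144.6]
force: [0.8, -0.1, -0.0]
opening: 0.048
gripper_force: 0.0
```

Call:
send_rows --increments '[[[0.03, -0.2, 0, -0.05], [0.06, -0.4, 0, -0.1], [0.09, -0.6, 0, -0.15], [0.12, -0.8, 0, -0.2], [0.14, -0.931, 0, -0.242], [0.14, -0.931, -0.15, -0.242], [0.14, -0.931, -0.3, -0.242], [0.14, -0.931, -0.45, -0.242], [0.14, -0.931, -0.6, -0.242], [0.14, -0.931, -0.7, -0.242], [0.14, -0.931, -0.7, -0.242]]]'

```text
clock: 21.22
tool_pos: [0.5606, -0.3641, 0.0809]
orientation: [179.8, -0.2, -165.2]
force: [0.1, -0.7, 1.3]
opening: 0.0485
gripper_force: 0.0
```

```bash
python3 - <<'E'
from h import *
shots('r5'); a,b=IM['scene'],IM['top']; A=a[150:220,170:270];B=b[170:250,380:490]
print(ctrl.get_obs()['joint_pos'].round(1))
f=lambda i:cv2.resize(i,(395,395*i.shape[0]//i.shape[1]),interpolation=2)
A,B=f(A),f(B);o=np.zeros((max(len(A),len(B)),790,3),np.uint8);o[:len(A),:395]=A;o[:len(B),395:]=B;cv2.imwrite('pics/c5.png',np.clip(o*1.6,0,255)[:,:,::-1].astype(np.uint8))
E
```

```text
[-16.3  26.6  -9.8   0.  -53.6 -58.9]
```

View pics/c5.png

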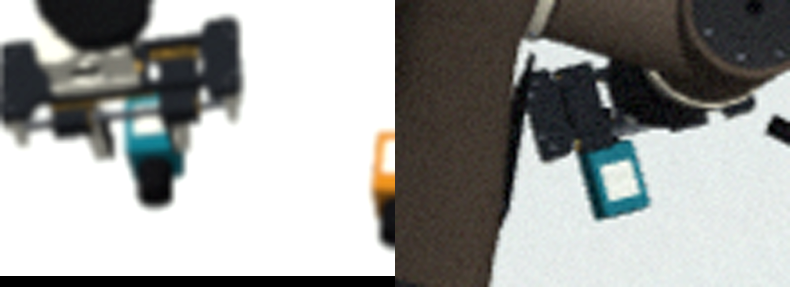

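```bash
python3 - <<'E'
from h import *
print(proj('scene',[[.5606,-.3641,.0809],[.5606,-.3641,.023],[.4724+.102*.967,-.3885+.102*.2554,.023]]).round(1))
E
```

```text
[[205.8 187. ]
 [209.  197.3]
 [208.7 199.7]]
```

Projection matches the picture: fingertips at (206,187) and cap at about (209,198). Lowering and gripping.

Call:
send_rows --increments '[[[0, 0, -0.1, 0], [0, 0, -0.2, 0], [0, 0, -0.3, 0], [0, 0, -0.36, 0], [0, 0, -0.375, 0], [0, 0, -0.375, 0]]]'

```text
clock: 22.08
tool_pos: [0.5626, -0.3649, 0.0092]
orientation: [-180.0, 0.0, -165.2]
force: [-0.3, 0.0, 0.6]
opening: 0.0483
gripper_force: 0.0
```

Call:
send_rows --increments '[[[0, 0, 0, 0], [0, 0, 0, 0], [0, 0, 0, 0], [0, 0, 0, 0], [0, 0, 0, 0], [0, 0, 0, 0]]]' --jaw 0

```text
clock: 22.82
tool_pos: [0.5626, -0.3647, 0.0089]
orientation: [-180.0, 0.0, -165.2]
force: [1.1, 0.7, 3.1]
opening: 0.0312
gripper_force: 30.0
```

Call:
send_rows --increments '[[[0, 0, 0.08, 0], [0, 0, 0.16, 0], [0, 0, 0.24, 0], [0, 0, 0.32, 0], [0, 0, 0.4, 0], [0, 0, 0.48, 0], [0, 0, 0.55, 0], [0, 0, 0.55, 0], [0, 0, 0.55, 0]]]'

```text
clock: 23.95
tool_pos: [0.5618, -0.3645, 0.118]
orientation: [180.0, -0.0, -165.2]
force: [0.4, -0.0, -0.5]
opening: 0.0315
gripper_force: 30.0
```

```bash
python3 - <<'E'
from h import *
shots('r6'); a,b=IM['scene'],IM['top']; A=a[130:220,160:270];B=b[160:250,380:490]
f=lambda i:cv2.resize(i,(395,395*i.shape[0]//i.shape[1]),interpolation=2)
A,B=f(A),f(B);o=np.zeros((max(len(A),len(B)),790,3),np.uint8);o[:len(A),:395]=A;o[:len(B),395:]=B;cv2.imwrite('pics/c6.png',np.clip(o*1.6,0,255)[:,:,::-1].astype(np.uint8))
E
```

```text
(no output)
```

View pics/c6.png

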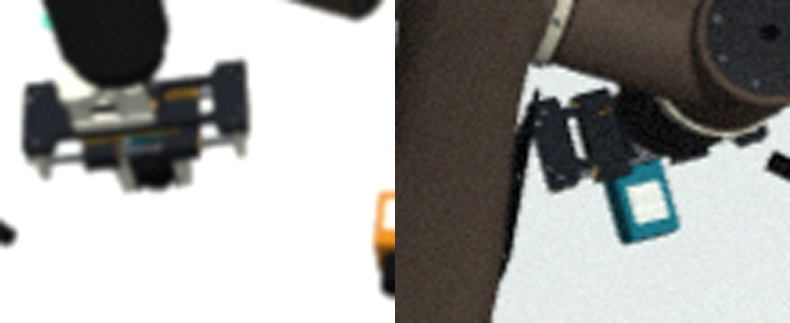

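The wrist grip holds the bottle rigidly, so it did not swing down by itself. I'll use the fixed shelf's front edge: slide the base under the shelf top and raise the cap, so the edge pivots the bottle upright. Raising it and turning it to face the shelf.

Call:
send_rows --increments '[[[0, 0, 0.2, 0], [0, 0, 0.4, 0], [0, 0, 0.65, 0], [0, 0, 0.65, 0]]]'

```text
clock: 24.55
tool_pos: [0.564, -0.3657, 0.2531]
orientation: [-179.7, 0.3, -165.2]
force: [-0.2, -0.1, -1.3]
opening: 0.0312
gripper_force: 30.0
```

Call:
send_rows --increments '[[[0, 0.09, 0, 0.1], [0, 0.18, 0, 0.2], [0, 0.27, 0, 0.3], [0, 0.36, 0, 0.4], [0, 0.45, 0, 0.5], [0, 0.54, 0, 0.6], [0, 0.63, 0, 0.7], [0, 0.72, 0, 0.8], [0, 0.8, 0, 0.9], [0, 0.8, 0, 0.94]]]'

```text
clock: 25.8
tool_pos: [0.5617, -0.2035, 0.2474]
orientation: [179.9, 0.0, -84.2]
force: [0.1, -0.1, -1.3]
opening: 0.0311
gripper_force: 30.0
```

Call:
send_rows --increments '[[[0, 0.09, 0, 0.1], [0, 0.18, 0, 0.2], [0, 0.27, 0, 0.3], [0, 0.36, 0, 0.4], [0, 0.45, 0, 0.5], [0, 0.54, 0, 0.6], [0, 0.63, 0, 0.7], [0, 0.72, 0, 0.8], [0, 0.8, 0, 0.9], [0, 0.8, 0, 0.94]]]'

```text
clock: 27.05
tool_pos: [0.5616, -0.0437, 0.2473]
orientation: [180.0, 0.1, -3.4]
force: [-0.3, -0.0, 0.1]
opening: 0.0317
gripper_force: 30.0
```

Call:
send_rows --increments '[[[0, 0.09, 0, 0.1], [0, 0.18, 0, 0.2], [0, 0.27, 0, 0.3], [0, 0.36, 0, 0.4], [0, 0.45, 0, 0.5], [0, 0.54, 0, 0.6], [0, 0.63, 0, 0.7], [0, 0.72, 0, 0.8], [0, 0.8, 0, 0.9], [0, 0.8, 0, 0.938], [0, 0.8, 0, 0.938]]]'

```text
clock: 28.42
tool_pos: [0.5617, 0.1153, 0.2474]
orientation: [-179.9, 0.1, 76.9]
force: [-0.4, -0.5, -2.1]
opening: 0.0309
gripper_force: 30.0
```

```bash
python3 - <<'E'
from h import *
print(ctrl.get_obs()['joint_pos'].round(1),ctrl.get_obs()['tool_pos'].round(4),ctrl.get_obs()['orientation'].round(1))
shots('r7'); a,b=IM['scene'],IM['top']; A=a[110:240,300:460];B=b[120:260,200:360]
f=lambda i:cv2.resize(i,(395,395*i.shape[0]//i.shape[1]),interpolation=2)
A,B=f(A),f(B);o=np.zeros((max(len(A),len(B)),790,3),np.uint8);o[:len(A),:395]=A;o[:len(B),395:]=B;cv2.imwrite('pics/c7.png',np.clip(o*1.6,0,255)[:,:,::-1].astype(np.uint8))
E
```

```text
[ 31.1  10.3 -10.5  -0.  -69.2 135.8] [0.5617 0.1153 0.2474] [-1.799e+02  1.000e-01  7.690e+01]
```

View pics/c7.png

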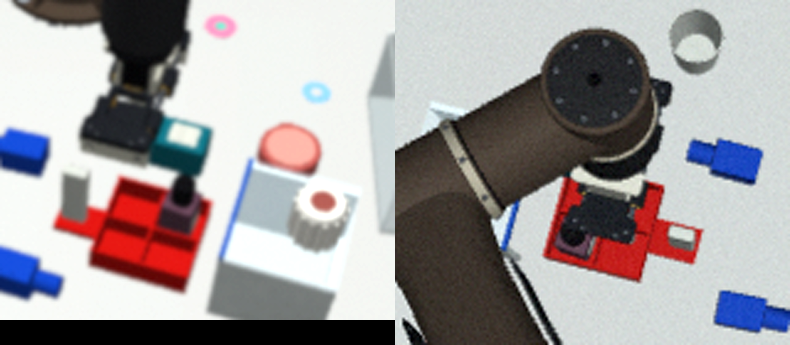

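Picture: mauve stands upright in its pocket (scene crop about (180,205)). Teal is held horizontally in front of the shelf, base towards it. Lowering and sliding the base under the top.

Call:
send_rows --increments '[[[0, 0, -0.12, 0], [0, 0, -0.26, 0], [0, 0, -0.4, 0], [0, 0, -0.55, 0], [0, 0, -0.7, 0], [0, 0, -0.82, 0], [0, 0, -0.88, 0], [0, 0, -0.88, 0]]]'

```text
clock: 29.52
tool_pos: [0.5618, 0.115, 0.072]
orientation: [-179.9, 0.1, 76.9]
force: [-0.2, -0.7, -0.3]
opening: 0.0314
gripper_force: 30.0
```

Call:
send_rows --increments '[[[0.015, 0.06, 0, 0], [0.03, 0.13, 0, 0], [0.045, 0.2, 0, 0], [0.06, 0.26, 0, 0], [0.075, 0.32, 0, 0], [0.09, 0.39, 0, 0], [0.09, 0.39, 0, 0], [0.09, 0.39, 0, 0]]]'

```text
clock: 30.52
tool_pos: [0.5799, 0.1932, 0.0724]
orientation: [-180.0, 0.0, 77.0]
force: [-0.3, -1.1, -1.2]
opening: 0.0309
gripper_force: 30.0
```

Call:
send_rows --increments '[[[0, 0, 0.03, 0], [0, 0, 0.06, 0], [-0.002, -0.006, 0.1, 0], [-0.003, -0.012, 0.136, 0], [-0.003, -0.012, 0.175, 0], [-0.002, -0.01, 0.214, 0], [0, 0, 0.25, 0], [0.002, 0.007, 0.289, 0], [0.002, 0.007, 0.289, 0]]]'

```text
clock: 31.65
tool_pos: [0.5805, 0.1949, 0.131]
orientation: [180.0, -0.0, 77.0]
force: [-1.3, -2.8, -2.8]
opening: 0.0313
gripper_force: 30.0
```

Call:
send_rows --increments '[[[0.004, 0.018, 0.035, 0], [0.008, 0.037, 0.067, 0], [0.014, 0.063, 0.096, 0], [0.02, 0.09, 0.122, 0], [0.028, 0.12, 0.144, 0], [0.036, 0.157, 0.162, 0], [0.038, 0.165, 0.165, 0], [0.038, 0.165, 0.165, 0]]]'

```text
clock: 32.65
tool_pos: [0.5881, 0.2275, 0.1645]
orientation: [180.0, 0.0, 77.0]
force: [-3.6, -6.2, 1.5]
opening: 0.0316
gripper_force: 30.0
```

```bash
python3 - <<'E'
from h import *
shots('r8'); a,b=IM['scene'],IM['top']; A=a[110:240,300:460];B=b[120:260,200:360]
f=lambda i:cv2.resize(i,(395,395*i.shape[0]//i.shape[1]),interpolation=2)
A,B=f(A),f(B);o=np.zeros((max(len(A),len(B)),790,3),np.uint8);o[:len(A),:395]=A;o[:len(B),395:]=B;cv2.imwrite('pics/c8.png',np.clip(o*1.6,0,255)[:,:,::-1].astype(np.uint8))
E
```

```text
(no output)
```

View pics/c8.png

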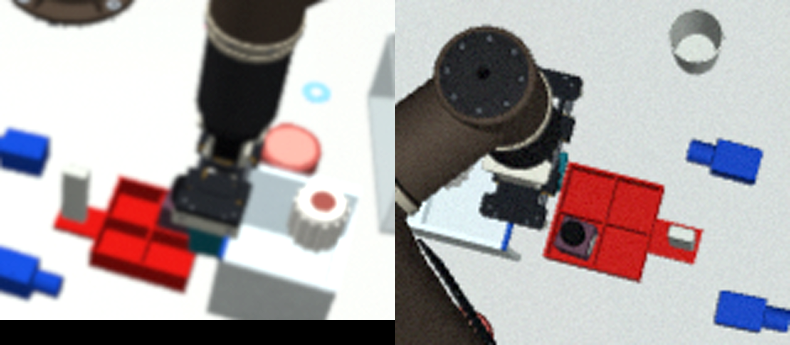

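Teal now hangs below the gripper against the shelf edge, with about 7 N of contact. Moving it back over pocket (+33,-33), then checking before lowering.

Call:
send_rows --increments '[[[-0.025, -0.06, 0.02, 0], [-0.05, -0.12, 0.02, 0], [-0.075, -0.18, 0.02, 0], [-0.09, -0.24, 0.02, 0], [-0.09, -0.24, 0.02, 0], [-0.09, -0.24, 0.02, 0]]]'

```text
clock: 33.5
tool_pos: [0.5704, 0.1798, 0.1675]
orientation: [180.0, -0.0, 76.9]
force: [0.1, 1.2, -1.2]
opening: 0.0314
gripper_force: 30.0
```

```bash
python3 - <<'E'
from h import *
shots('r9'); a,b=IM['scene'],IM['top']
print(ctrl.get_obs()['tool_pos'].round(4))
A=a[130:230,320:420];B=b[150:250,220:320]
f=lambda i:cv2.resize(i,(395,395*i.shape[0]//i.shape[1]),interpolation=2)
A,B=f(A),f(B);o=np.zeros((max(len(A),len(B)),790,3),np.uint8);o[:len(A),:395]=A;o[:len(B),395:]=B;cv2.imwrite('pics/c9.png',np.clip(o*1.6,0,255)[:,:,::-1].astype(np.uint8))
E
```

```text
[0.5703 0.18   0.1673]
```

View pics/c9.png

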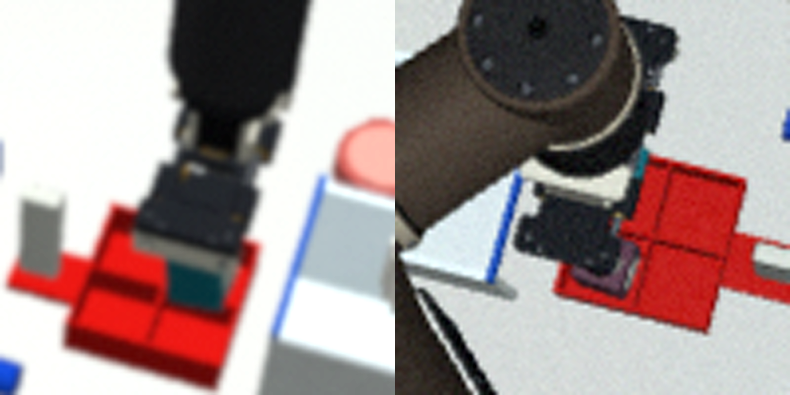

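Call:
send_rows --increments '[[[0, 0, -0.08, 0], [0, 0, -0.16, 0], [0, 0, -0.22, 0], [0, 0, -0.28, 0], [0, 0, -0.33, 0], [0, 0, -0.37, 0], [0, 0, -0.37, 0]]]'

```text
clock: 34.48
tool_pos: [0.5699, 0.1795, 0.0927]
orientation: [-180.0, 0.0, 77.0]
force: [0.2, 0.3, -0.5]
opening: 0.0313
gripper_force: 30.0
```

Call:
send_rows --increments '[[[0, 0, -0.02, 0], [0, 0, -0.04, 0], [0, 0, -0.055, 0], [0, 0, -0.055, 0]]]'

```text
clock: 34.98
tool_pos: [0.5708, 0.1805, 0.0842]
orientation: [179.9, -0.1, 77.0]
force: [-4.2, 1.2, 12.4]
opening: 0.0311
gripper_force: 30.0
```

Call:
send_rows --increments '[[[0, 0, 0, 0], [0, 0, 0, 0], [0, 0, 0, 0], [0, 0, 0, 0], [0, 0, 0.02, 0], [0, 0, 0.1, 0], [0, 0, 0.3, 0], [0, 0, 0.5, 0], [0, 0, 0.75, 0]]]' --jaw 0.46

```text
clock: 36.1
tool_pos: [0.5697, 0.1794, 0.2345]
orientation: [-180.0, 0.0, 77.0]
force: [1.0, 0.3, -0.4]
opening: 0.0404
gripper_force: 0.0
```

Call:
send_rows --increments '[[[0, -0.12, 0, -0.1], [0, -0.25, 0, -0.2], [0, -0.4, 0, -0.3], [0, -0.55, 0, -0.4], [0, -0.7, 0, -0.5], [0, -0.8, 0, -0.6], [0, -0.9, 0, -0.7], [0, -1, 0, -0.8]]]'

```text
clock: 37.1
tool_pos: [0.5702, -0.021, 0.2338]
orientation: [-180.0, -0.1, 7.9]
force: [0.6, -0.3, 0.3]
opening: 0.0406
gripper_force: 0.0
```

```bash
python3 - <<'E'
from h import *
shots('r10'); a,b=IM['scene'],IM['top']
print(ctrl.get_obs()['tool_pos'].round(4))
for t,l,p in(('bottle_mauve',False,(.506,.194)),('bottle_teal',False,(.57,.179)),('bottle_ochre',True,(.49,-.156))):
    try: bottle(t,l,p)
    except Exception as e: print(t,e)
fitcarrier({'top':b},(.53,.154,1.347))
A=a[130:230,320:420];B=b[150:250,220:320]
f=lambda i:cv2.resize(i,(395,395*i.shape[0]//i.shape[1]),interpolation=2)
A,B=f(A),f(B);o=np.zeros((max(len(A),len(B)),790,3),np.uint8);o[:len(A),:395]=A;o[:len(B),395:]=B;cv2.imwrite('pics/c10.png',np.clip(o*1.6,0,255)[:,:,::-1].astype(np.uint8))
E
```

```text
[ 0.5701 -0.0217  0.2337]
bottle_mauve scene 0.66 [367. 181. 382. 200.]
bottle_mauve xy [0.499 0.196] yaw 87.0 cost 0.476
bottle_teal scene 0.79 [360. 197. 378. 221.]
bottle_teal xy [0.5574 0.1888] yaw 78.2 cost 0.177
bottle_ochre scene 0.76 [291. 206. 328. 230.]
bottle_ochre scene 0.69 [266. 183. 279. 209.]
bottle_ochre scene 0.68 [289. 159. 317. 181.]
bottle_ochre top 0.83 [368. 193. 384. 226.]
bottle_ochre top 0.59 [330. 238. 360. 254.]
bottle_ochre xy [ 0.4878 -0.1572] yaw 365.9 cost 0.206
carrier [0.5339 0.1532] 74.95 0.75
```

View pics/c10.png

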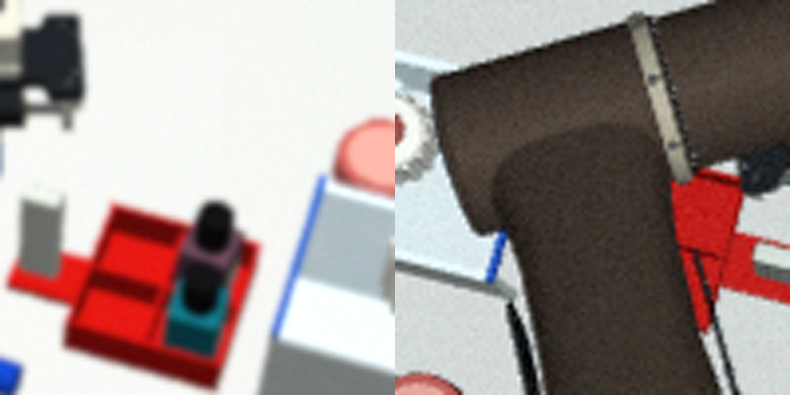

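Scene crop: both mauve (212,240) and teal (197,310) stand upright in the rear pockets. They would block uprighting ochre at the shelf edge, so I'll pull the carrier out another 70 mm first.

Call:
send_rows --increments '[[[-0.03, 0.03, 0, 0.1], [-0.07, 0.07, 0, 0.2], [-0.11, 0.11, 0, 0.3], [-0.15, 0.15, 0, 0.4], [-0.2, 0.2, 0, 0.5], [-0.24, 0.24, 0, 0.6], [-0.28, 0.28, 0, 0.7], [-0.325, 0.333, 0, 0.804], [-0.325, 0.333, 0, 0.804]]]'

```text
clock: 38.62
tool_pos: [0.5048, 0.0472, 0.2326]
orientation: [180.0, -0.0, 77.4]
force: [0.9, 0.6, -0.1]
opening: 0.0403
gripper_force: 0.0
```

Call:
send_rows --increments '[[[0, 0, -0.15, 0], [0, 0, -0.3, 0], [0, 0, -0.45, 0], [0, 0, -0.6, 0], [0, 0, -0.7, 0], [0, 0, -0.76, 0], [0, 0, -0.76, 0]]]'

```text
clock: 39.5
tool_pos: [0.505, 0.0462, 0.0798]
orientation: [-179.9, 0.1, 77.3]
force: [0.4, -0.1, -0.8]
opening: 0.0403
gripper_force: 0.0
```

Call:
send_rows --increments '[[[0, 0, 0, 0], [0, 0, 0, 0], [0, 0, 0, 0], [0, 0, 0, 0], [0, 0, 0, 0], [0, 0, 0, 0]]]' --jaw 0

```text
clock: 40.25
tool_pos: [0.5055, 0.0465, 0.081]
orientation: [179.9, -0.0, 77.3]
force: [-1.4, -0.4, 5.7]
opening: 0.0179
gripper_force: 30.0
```

Call:
send_rows --increments '[[[-0.004, -0.015, 0, 0], [-0.01, -0.045, 0, 0], [-0.018, -0.08, 0, 0], [-0.027, -0.115, 0, 0], [-0.035, -0.15, 0, 0], [-0.043, -0.185, 0, 0], [-0.051, -0.22, 0, 0], [-0.059, -0.255, 0, 0], [-0.067, -0.29, 0, 0], [-0.074, -0.32, 0, 0], [-0.079, -0.34, 0, 0], [-0.079, -0.34, 0, 0]]]'

```text
clock: 41.75
tool_pos: [0.4906, -0.0211, 0.081]
orientation: [179.9, -0.1, 77.3]
force: [2.7, 4.0, 4.0]
opening: 0.0179
gripper_force: 30.0
```

Call:
send_rows --increments '[[[0, 0, 0, 0], [0, 0, 0, 0], [0, 0, 0, 0], [0, 0, 0, 0], [0, 0, 0.2, 0], [0, 0, 0.4, 0], [0, 0, 0.6, 0], [0, 0, 0.75, 0]]]' --jaw 0.58

```text
clock: 42.75
tool_pos: [0.4895, -0.0217, 0.2322]
orientation: [179.9, -0.0, 77.3]
force: [1.0, 0.7, -0.7]
opening: 0.0504
gripper_force: 0.0
```

Call:
send_rows --increments '[[[0.05, -0.07, 0, -0.1], [0.1, -0.14, 0, -0.2], [0.16, -0.21, 0, -0.3], [0.22, -0.3, 0, -0.4], [0.28, -0.38, 0, -0.5], [0.34, -0.46, 0, -0.6], [0.4, -0.55, 0, -0.7], [0.455, -0.63, 0, -0.8], [0.455, -0.63, 0, -0.8355], [0.455, -0.63, 0, -0.8355]]]'

```text
clock: 44.0
tool_pos: [0.5801, -0.1479, 0.2299]
orientation: [-180.0, 0.1, 5.5]
force: [-0.8, 0.8, -0.1]
opening: 0.051
gripper_force: 0.0
```

```bash
python3 - <<'E'
from h import *
shots('r11'); a,b=IM['scene'],IM['top']
o=ctrl.get_obs();print(o['tool_pos'].round(4),o['orientation'].round(1))
bottle('bottle_ochre',True,(.489,-.157),[.09])
x=fitcarrier({'top':b},(.5145,.086,1.347))
for t,p in(('bottle_mauve',(.49,.125)),('bottle_teal',(.554,.11))): bottle(t,False,p)
E
```

```text
[ 0.5801 -0.1476  0.2302] [-180.     0.     5.6]
bottle_ochre scene 0.76 [263. 184. 278. 211.]
bottle_ochre scene 0.74 [290. 208. 328. 230.]
bottle_ochre scene 0.2 [405. 158. 433. 180.]
bottle_ochre top 0.92 [368. 192. 383. 225.]
bottle_ochre top 0.65 [344. 240. 360. 255.]
bottle_ochre top 0.45 [340. 178. 350. 191.]
bottle_ochre xy [ 0.4905 -0.1561] yaw 5.0 cost 0.252
carrier [0.5109 0.0942] 76.76 0.952
bottle_mauve scene 0.62 [350. 176. 361. 201.]
bottle_mauve scene 0.31 [303. 245. 328. 278.]
bottle_mauve top 0.47 [284. 212. 297. 231.]
bottle_mauve top 0.22 [362. 126. 384. 139.]
bottle_mauve xy [0.489  0.1284] yaw 72.0 cost 0.704
bottle_teal scene 0.78 [340. 192. 358. 214.]
bottle_teal top 0.43 [289. 195. 297. 209.]
bottle_teal xy [0.5497 0.1198] yaw 78.5 cost 0.815
```

Call:
send_rows --increments '[[[0, 0, -0.15, 0], [0, 0, -0.3, 0], [0, 0, -0.45, 0], [0, 0, -0.6, 0], [0, 0, -0.75, 0], [0, 0, -0.8, 0], [0, 0, -0.8, 0]]]'

```text
clock: 45.28
tool_pos: [0.5803, -0.1477, 0.0703]
orientation: [180.0, 0.0, 5.5]
force: [0.1, 0.2, 0.4]
opening: 0.0506
gripper_force: 0.0
```

Call:
send_rows --increments '[[[0, 0, -0.1, 0], [0, 0, -0.2, 0], [0, 0, -0.27, 0], [0, 0, -0.31, 0], [0, 0, -0.31, 0]]]'

```text
clock: 45.9
tool_pos: [0.5804, -0.1477, 0.0083]
orientation: [180.0, 0.0, 5.5]
force: [-0.5, -0.7, 0.5]
opening: 0.0509
gripper_force: 0.0
```

Call:
send_rows --increments '[[[0, 0, 0, 0], [0, 0, 0, 0], [0, 0, 0, 0], [0, 0, 0, 0], [0, 0, 0, 0], [0, 0, 0, 0]]]' --jaw 0

```text
clock: 46.65
tool_pos: [0.5808, -0.1477, 0.0087]
orientation: [180.0, -0.1, 5.5]
force: [1.1, 0.1, 3.2]
opening: 0.0314
gripper_force: 30.0
```

Call:
send_rows --increments '[[[0, 0, 0.1, 0], [0, 0, 0.25, 0], [0, 0, 0.45, 0], [0, 0, 0.65, 0], [0, 0, 0.85, 0], [0, 0, 1, 0], [0, 0, 1, 0]]]'

```text
clock: 47.52
tool_pos: [0.5813, -0.1477, 0.2106]
orientation: [180.0, -0.2, 5.5]
force: [-0.6, -0.0, -1.1]
opening: 0.0314
gripper_force: 30.0
```

Call:
send_rows --increments '[[[0, 0.1, 0.1, -0.09], [0, 0.2, 0.2, -0.18], [0, 0.3, 0.2, -0.27], [0, 0.42, 0.2, -0.36], [0, 0.54, 0.2, -0.45], [0, 0.64, 0.2, -0.54], [-0.02, 0.74, 0.2, -0.631]]]'

```text
clock: 48.4
tool_pos: [0.5755, 0.001, 0.2464]
orientation: [179.9, 0.1, -49.0]
force: [0.5, 0.1, -1.9]
opening: 0.0311
gripper_force: 30.0
```

Call:
send_rows --increments '[[[0, 0.1, 0, -0.09], [0, 0.2, 0, -0.18], [0, 0.3, 0, -0.27], [0, 0.42, 0, -0.36], [0, 0.54, 0, -0.45], [-0.02, 0.64, 0, -0.54], [-0.036, 0.74, 0, -0.631], [-0.036, 0.74, 0, -0.631], [-0.036, 0.74, 0, -0.631]]]'

```text
clock: 49.52
tool_pos: [0.5686, 0.1479, 0.2473]
orientation: [179.9, -0.1, -102.8]
force: [-0.6, -0.8, -0.9]
opening: 0.0312
gripper_force: 30.0
```

```bash
python3 - <<'E'
from h import *
shots('r12'); a,b=IM['scene'],IM['top']
o=ctrl.get_obs();print(o['tool_pos'].round(4),o['orientation'].round(1))
A=a[120:230,310:420];B=b[150:250,220:340]
f=lambda i:cv2.resize(i,(395,395*i.shape[0]//i.shape[1]),interpolation=2)
A,B=f(A),f(B);o=np.zeros((max(len(A),len(B)),790,3),np.uint8);o[:len(A),:395]=A;o[:len(B),395:]=B;cv2.imwrite('pics/c12.png',np.clip(o*1.6,0,255)[:,:,::-1].astype(np.uint8))
E
```

```text
[0.569  0.1477 0.2478] [ 180.    -0.  -102.9]
```

View pics/c12.png

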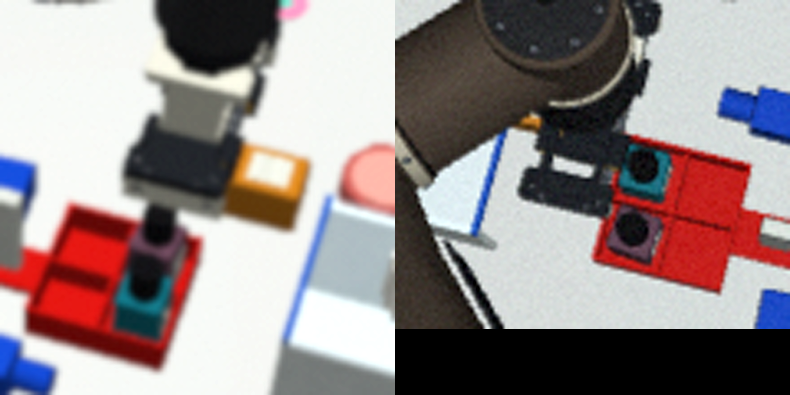

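Ochre is held with its base towards the shelf, and mauve and teal are standing. Same manoeuvre as before.

Call:
send_rows --increments '[[[0, 0, -0.12, 0], [0, 0, -0.26, 0], [0, 0, -0.4, 0], [0, 0, -0.55, 0], [0, 0, -0.7, 0], [0, 0, -0.82, 0], [0, 0, -0.88, 0], [0, 0, -0.88, 0]]]'

```text
clock: 50.62
tool_pos: [0.5693, 0.148, 0.0723]
orientation: [180.0, -0.0, -103.0]
force: [-0.4, 0.4, -0.7]
opening: 0.0312
gripper_force: 30.0
```

Call:
send_rows --increments '[[[0.013, 0.055, 0, 0], [0.026, 0.11, 0, 0], [0.04, 0.17, 0, 0], [0.052, 0.228, 0, 0], [0.052, 0.228, 0, 0], [0.052, 0.228, 0, 0]]]'

```text
clock: 51.38
tool_pos: [0.5793, 0.1939, 0.0722]
orientation: [180.0, -0.0, -102.9]
force: [-0.3, -0.0, -0.9]
opening: 0.0313
gripper_force: 30.0
```

Call:
send_rows --increments '[[[0, 0, 0.03, 0], [0, 0, 0.06, 0], [-0.002, -0.006, 0.1, 0], [-0.003, -0.012, 0.136, 0], [-0.003, -0.012, 0.175, 0], [-0.002, -0.01, 0.214, 0], [0, 0, 0.25, 0], [0.002, 0.007, 0.289, 0], [0.002, 0.007, 0.289, 0]]]'

```text
clock: 52.5
tool_pos: [0.58, 0.1956, 0.1308]
orientation: [-180.0, 0.0, -102.9]
force: [-1.3, -2.2, -1.2]
opening: 0.0316
gripper_force: 30.0
```

Call:
send_rows --increments '[[[0.004, 0.018, 0.035, 0], [0.008, 0.037, 0.067, 0], [0.014, 0.063, 0.096, 0], [0.02, 0.09, 0.122, 0], [0.028, 0.12, 0.144, 0], [0.036, 0.157, 0.162, 0], [0.04, 0.174, 0.165, 0], [0.041, 0.178, 0.165, 0], [0.041, 0.178, 0.165, 0]]]'

```text
clock: 53.62
tool_pos: [0.5882, 0.2304, 0.1645]
orientation: [-180.0, -0.1, -102.9]
force: [-3.0, -6.9, 3.1]
opening: 0.0314
gripper_force: 30.0
```

Call:
send_rows --increments '[[[-0.02, -0.08, 0.02, 0], [-0.03, -0.13, 0.12, 0], [-0.03, -0.13, 0.23, 0], [-0.07, -0.3, 0.23, 0], [-0.12, -0.45, 0.23, 0], [-0.16, -0.6, 0.23, 0], [-0.2, -0.75, 0.23, 0], [-0.235, -0.87, 0.23, 0], [-0.245, -0.91, 0.23, 0], [-0.245, -0.91, 0.23, 0]]]'

```text
clock: 54.88
tool_pos: [0.5395, 0.0488, 0.2096]
orientation: [-179.9, 0.1, -103.0]
force: [0.1, 0.8, -0.3]
opening: 0.0311
gripper_force: 30.0
```

```bash
python3 - <<'E'
from h import *
shots('r13'); a,b=IM['scene'],IM['top']
o=ctrl.get_obs();print(o['tool_pos'].round(4),o['orientation'].round(1))
# ochre mask edges: visible lower face shape
for c in("scene",):
    i=IM[c].astype(int); m=(i[...,0]>1.4*i[...,2])&(i[...,1]>1.5*i[...,2])&(i[...,0]>80)
    ys,xs=np.nonzero(m[130:230,290:420]); print([(y+130,xs[ys==y].min()+290,xs[ys==y].max()+290) for y in np.unique(ys)])
# expected vertical body at this spot
p=o['tool_pos']; print([proj('scene',q).min(0).round(1).tolist()+proj('scene',q).max(0).round(1).tolist() for q in [botpts((p[0],p[1],1.344),False)[0]+[0,0,p[2]+.0188-.0925]]])
print(fitcarrier({'top':b},(.515,.0876,1.344)))
E
```

```text
[0.5396 0.0495 0.2093] [-180.    0. -103.]
[(np.int64(185), np.int64(336), np.int64(337)), (np.int64(186), np.int64(335), np.int64(337)), (np.int64(187), np.int64(335), np.int64(336)), (np.int64(188), np.int64(327), np.int64(336)), (np.int64(189), np.int64(330), np.int64(335)), (np.int64(199), np.int64(321), np.int64(321)), (np.int64(200), np.int64(335), np.int64(335)), (np.int64(201), np.int64(323), np.int64(323)), (np.int64(206), np.int64(319), np.int64(320))]
[[321.0, 162.3, 340.0, 189.9]]
carrier [0.5148 0.0864] 77.3 0.751
[0.51484018 0.08640487 1.34918589]
```

Call:
send_rows --increments '[[[0, -0.005, -0.1, 0], [0, -0.005, -0.2, 0], [0, -0.005, -0.3, 0], [0, -0.005, -0.4, 0], [0, -0.005, -0.47, 0], [0, -0.005, -0.53, 0], [0, -0.005, -0.58, 0], [0, -0.005, -0.58, 0]]]'

```text
clock: 55.98
tool_pos: [0.5388, 0.0478, 0.0925]
orientation: [179.9, -0.0, -103.0]
force: [0.0, -0.1, -1.6]
opening: 0.0314
gripper_force: 30.0
```

Call:
send_rows --increments '[[[0, 0, -0.02, 0], [0, 0, -0.04, 0], [0, 0, -0.055, 0], [0, 0, -0.055, 0]]]'

```text
clock: 56.48
tool_pos: [0.5391, 0.0479, 0.082]
orientation: [180.0, -0.0, -103.0]
force: [0.5, -0.4, -1.5]
opening: 0.0311
gripper_force: 30.0
```

Call:
send_rows --increments '[[[0, 0, -0.01, 0], [0, 0, -0.015, 0]]]'

```text
clock: 56.72
tool_pos: [0.5401, 0.0486, 0.0813]
orientation: [-179.9, 0.1, -102.9]
force: [-7.6, 5.4, 22.9]
opening: 0.031
gripper_force: 30.1
```

Call:
send_rows --increments '[[[0, 0, 0, 0], [0, 0, 0, 0], [0, 0, 0, 0], [0, 0, 0, 0], [0, 0, 0.02, 0], [0, 0, 0.1, 0], [0, 0, 0.3, 0], [0, 0, 0.5, 0], [0, 0, 0.75, 0]]]' --jaw 0.46

```text
clock: 57.85
tool_pos: [0.5386, 0.0477, 0.2313]
orientation: [180.0, -0.0, -103.0]
force: [-0.2, 0.2, -1.0]
opening: 0.0403
gripper_force: 0.0
```

Call:
send_rows --increments '[[[-0.06, -0.08, 0, 0], [-0.12, -0.16, 0, 0], [-0.18, -0.25, 0, 0], [-0.245, -0.345, 0, 0], [-0.245, -0.345, 0, 0], [-0.245, -0.345, 0, 0]]]'

```text
clock: 58.6
tool_pos: [0.4901, -0.0215, 0.2291]
orientation: [-180.0, -0.0, -103.0]
force: [0.0, 0.7, 0.2]
opening: 0.0404
gripper_force: 0.0
```

```bash
python3 - <<'E'
from h import *
shots('r14'); a,b=IM['scene'],IM['top']
o=ctrl.get_obs();print(o['tool_pos'].round(4),o['orientation'].round(1))
for t,p in(('bottle_mauve',(.49,.128)),('bottle_teal',(.554,.11)),('bottle_ochre',(.54,.048))):
    try: bottle(t,False,p,[1.35])
    except Exception as e: print(e)
A=a[120:250,300:450];B=b[150:280,210:360]
f=lambda i:cv2.resize(i,(395,395*i.shape[0]//i.shape[1]),interpolation=2)
A,B=f(A),f(B);o=np.zeros((max(len(A),len(B)),790,3),np.uint8);o[:len(A),:395]=A;o[:len(B),395:]=B;cv2.imwrite('pics/c14.png',np.clip(o*1.6,0,255)[:,:,::-1].astype(np.uint8))
E
```

```text
[ 0.4904 -0.021   0.229 ] [ 180.   -0. -103.]
bottle_mauve scene 0.66 [349. 180. 363. 200.]
bottle_mauve xy [0.4869 0.1295] yaw 76.4 cost 0.39
bottle_teal scene 0.86 [340. 190. 356. 215.]
bottle_teal scene 0.62 [404. 161. 430. 181.]
bottle_teal xy [0.5452 0.1199] yaw 77.7 cost 0.17
bottle_ochre scene 0.78 [322. 186. 336. 208.]
bottle_ochre scene 0.76 [288. 161. 317. 178.]
bottle_ochre scene 0.55 [290. 208. 328. 232.]
bottle_ochre top 0.7 [330. 242. 358. 254.]
bottle_ochre xy [0.5319 0.0504] yaw 80.2 cost 1.16
```

View pics/c14.png

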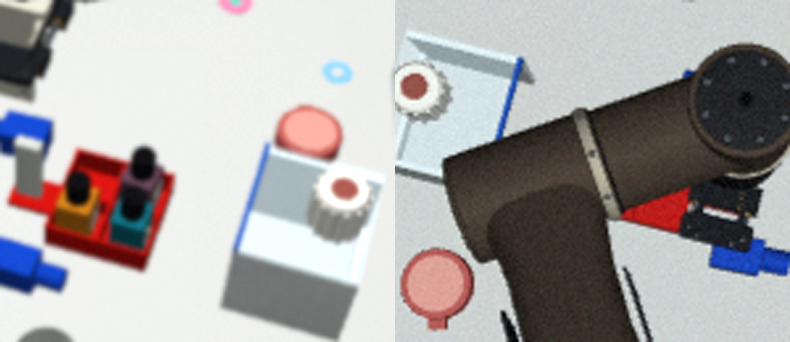

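All three bottles stand upright in pockets in the scene crop: ochre (75,200), mauve (142,175), teal (132,215). Gripping the handle and pushing home.

Call:
send_rows --increments '[[[0, -0.003, -0.15, 0], [0, -0.003, -0.3, 0], [0, -0.003, -0.45, 0], [0, -0.003, -0.6, 0], [0, -0.003, -0.7, 0], [0, -0.003, -0.745, 0], [0, -0.003, -0.745, 0]]]'

```text
clock: 59.88
tool_pos: [0.4901, -0.0217, 0.08]
orientation: [180.0, -0.0, -103.0]
force: [0.8, -0.1, 0.9]
opening: 0.0404
gripper_force: 0.0
```

Call:
send_rows --increments '[[[0, 0, 0, 0], [0, 0, 0, 0], [0, 0, 0, 0], [0, 0, 0, 0], [0, 0, 0, 0], [0, 0, 0, 0]]]' --jaw 0

```text
clock: 60.62
tool_pos: [0.4904, -0.0216, 0.0808]
orientation: [-180.0, 0.0, -103.0]
force: [-1.8, 0.7, 6.3]
opening: 0.0178
gripper_force: 30.0
```

Call:
send_rows --increments '[[[0.004, 0.02, 0, 0], [0.012, 0.055, 0, 0], [0.024, 0.105, 0, 0], [0.04, 0.175, 0, 0], [0.056, 0.245, 0, 0], [0.072, 0.315, 0, 0], [0.088, 0.385, 0, 0], [0.104, 0.455, 0, 0], [0.12, 0.525, 0, 0], [0.136, 0.595, 0, 0], [0.148, 0.65, 0, 0], [0.16, 0.7, 0, 0]]]'

```text
clock: 62.12
tool_pos: [0.5213, 0.1162, 0.0807]
orientation: [179.9, -0.2, -103.0]
force: [-3.6, -11.5, 11.7]
opening: 0.0179
gripper_force: 30.0
```

Call:
send_rows --increments '[[[0, 0, 0, 0], [0, 0, 0, 0], [0, 0, 0, 0]]]'

```text
clock: 62.5
tool_pos: [0.5219, 0.1175, 0.0807]
orientation: [180.0, -0.1, -102.9]
force: [-1.9, -4.7, 7.6]
opening: 0.0178
gripper_force: 30.0
```

```bash
python3 - <<'E'
from h import *
shots('r15'); a,b=IM['scene'],IM['top']
o=ctrl.get_obs();print(o['force'].round(1),o['moment'].round(2),o['tool_pos'].round(4))
for t,p in(('bottle_mauve',(.525,.26)),('bottle_teal',(.585,.25)),('bottle_ochre',(.57,.18))):
    try: bottle(t,False,p,[1.35])
    except Exception as e: print(e)
i=IM['scene'].astype(int); m=red(IM['scene']); n,l,s,ce=cv2.connectedComponentsWithStats(m.astype(np.uint8)); print([s[k].tolist() for k in range(1,n) if s[k][4]>30])
E
```

```text
[-2.1 -4.   7.7] [-1.3   0.87  0.04] [0.5219 0.1175 0.0808]
bottle_mauve scene 0.66 [390. 187. 394. 205.]
bottle_mauve top 0.61 [256. 179. 281. 229.]
bottle_mauve xy [0.4948 0.2686] yaw 78.5 cost 1.806
bottle_teal xy [0.585 0.25 ] yaw 77.3 cost 0.0
bottle_ochre scene 0.82 [291. 207. 328. 230.]
bottle_ochre scene 0.76 [291. 162. 317. 180.]
bottle_ochre scene 0.72 [384. 172. 448. 250.]
bottle_ochre top 0.92 [328. 238. 359. 256.]
bottle_ochre top 0.56 [322. 175. 350. 192.]
bottle_ochre xy [0.5564 0.1903] yaw 75.1 cost 1.152
[[343, 188, 45, 37, 434], [403, 308, 13, 12, 73]]
```

Only sliding friction so far. Continuing slowly.

Call:
send_rows --increments '[[[0.005, 0.02, 0, 0], [0.012, 0.055, 0, 0], [0.022, 0.095, 0, 0], [0.032, 0.14, 0, 0], [0.042, 0.185, 0, 0], [0.052, 0.23, 0, 0], [0.062, 0.275, 0, 0], [0.072, 0.32, 0, 0], [0.082, 0.36, 0, 0], [0.09, 0.4, 0, 0], [0.097, 0.43, 0, 0], [0.1, 0.445, 0, 0]]]'

```text
clock: 64.4
tool_pos: [0.5414, 0.2047, 0.0808]
orientation: [179.9, -0.2, -103.0]
force: [-2.4, -13.3, 11.2]
opening: 0.0179
gripper_force: 30.0
```

Call:
send_rows --increments '[[[0.002, 0.008, 0, 0], [0.004, 0.016, 0, 0], [0.006, 0.025, 0, 0], [0.006, 0.025, 0, 0]]]'

```text
clock: 64.9
tool_pos: [0.5426, 0.2097, 0.0807]
orientation: [179.9, -0.2, -103.0]
force: [-2.2, -10.9, 10.1]
opening: 0.0178
gripper_force: 30.0
```

Still only friction, no stop contact. Nudging on in small steps until the force climbs.

Call:
send_rows --increments '[[[0.003, 0.012, 0, 0], [0.006, 0.024, 0, 0], [0.006, 0.024, 0, 0], [0.006, 0.024, 0, 0]]]'

```text
clock: 65.4
tool_pos: [0.5438, 0.2145, 0.0808]
orientation: [179.9, -0.2, -103.0]
force: [-3.5, -10.8, 11.0]
opening: 0.0176
gripper_force: 30.0
```

Call:
send_rows --increments '[[[0.003, 0.01, 0, 0], [0.004, 0.018, 0, 0], [0.004, 0.018, 0, 0], [0.004, 0.018, 0, 0]]]'

```text
clock: 65.9
tool_pos: [0.5446, 0.2181, 0.0808]
orientation: [179.9, -0.2, -103.0]
force: [-2.5, -10.5, 10.4]
opening: 0.0177
gripper_force: 30.0
```

Call:
send_rows --increments '[[[0.003, 0.01, 0, 0], [0.004, 0.018, 0, 0], [0.004, 0.018, 0, 0], [0.004, 0.018, 0, 0]]]'

```text
clock: 66.4
tool_pos: [0.5446, 0.2197, 0.0807]
orientation: [179.9, -0.4, -103.0]
force: [-3.5, -17.7, 13.7]
opening: 0.0176
gripper_force: 30.0
```

Call:
send_rows --increments '[[[0.002, 0.008, 0, 0], [0.003, 0.014, 0, 0], [0.003, 0.014, 0, 0], [0.003, 0.014, 0, 0]]]'

```text
clock: 66.9
tool_pos: [0.5441, 0.2201, 0.0806]
orientation: [179.8, -0.6, -103.0]
force: [-6.5, -24.7, 18.9]
opening: 0.0177
gripper_force: 30.0
```

The force rose to 25 N with motion stopped at y = 0.220, the expected home position. Relieving the load, releasing, rising and retreating.

Call:
send_rows --increments '[[[-0.002, -0.01, 0, 0], [-0.003, -0.015, 0, 0], [-0.003, -0.015, 0, 0]]]'

```text
clock: 67.28
tool_pos: [0.5441, 0.2201, 0.0807]
orientation: [179.8, -0.4, -103.0]
force: [-6.8, -14.1, 15.7]
opening: 0.0176
gripper_force: 30.0
```

Call:
send_rows --increments '[[[0, 0, 0, 0], [0, 0, 0, 0], [0, 0, 0, 0], [0, 0, 0, 0], [0, 0, 0, 0], [0, 0, 0.2, 0], [0, 0, 0.4, 0], [0, 0, 0.6, 0], [0, 0, 0.75, 0]]]' --jaw 0.6

```text
clock: 68.4
tool_pos: [0.5464, 0.2243, 0.2322]
orientation: [-179.9, 0.1, -103.0]
force: [1.3, 0.4, -0.1]
opening: 0.0522
gripper_force: 0.0
```

Call:
send_rows --increments '[[[0, -0.25, 0.1, 0], [0, -0.5, 0.1, 0], [0, -0.75, 0.1, 0], [0, -1, 0.1, 0], [0, -1, 0.1, 0]]]'

```text
clock: 69.03
tool_pos: [0.5457, 0.0215, 0.2503]
orientation: [-180.0, -0.0, -103.2]
force: [-0.1, -0.3, -1.1]
opening: 0.0527
gripper_force: 0.0
```

Call:
send_rows --increments '[[[0, -0.25, 0, 0], [0, -0.5, 0, 0], [0, -0.75, 0, 0], [0, -1, 0, 0], [0, -1, 0, 0]]]'

```text
clock: 69.65
tool_pos: [0.546, -0.178, 0.2497]
orientation: [180.0, -0.0, -103.1]
force: [0.3, 1.0, 0.1]
opening: 0.0527
gripper_force: 0.0
```

```bash
python3 - <<'E'
from h import *
shots('r16'); a,b=IM['scene'],IM['top']
g=cv2.imread('pics/top0.png')[:,:,::-1]
# compare the handle/tongue (red) before and after in both views
for c,i0,i1 in(('top',g,b),('scene',cv2.imread('pics/scene0.png')[:,:,::-1],a)):
    for i in(i0,i1):
        n,l,s,ce=cv2.connectedComponentsWithStats(red(i).astype(np.uint8)); print(c,[(s[k].tolist(),ce[k].round(1)) for k in range(1,n) if s[k][4]>40])
x=[ctrl.spot_point(t,'top') for t in('carrier','shelf')]
for r in x: print([(round(q['conf'],2),plane('top',q['pixel'][::-1],0)[:2].round(4)) for q in r])
for t,p in(('bottle_mauve',(.548,.37)),('bottle_teal',(.61,.355)),('bottle_ochre',(.6,.29))): 
    try: bottle(t,False,p,[1.345])
    except Exception as e: print(e)
print(ctrl.get_obs()['clock'])
E
```

```text
top [([237, 103, 12, 11, 71], array([242.5, 108.5])), ([246, 182, 15, 39, 165], array([252.8, 201.7])), ([255, 197, 22, 18, 158], array([264.8, 206.9]))]
top [([237, 103, 12, 11, 69], array([242.5, 108.4])), ([246, 183, 12, 38, 69], array([251.3, 202.9])), ([252, 197, 23, 18, 159], array([262.4, 207. ]))]
scene [([370, 208, 19, 13, 133], array([380.3, 214.5])), ([403, 308, 13, 12, 77], array([408.9, 313.6]))]
scene [([372, 208, 17, 12, 101], array([381.2, 214.5])), ([403, 308, 13, 12, 75], array([409. , 313.5]))]
[]
[(0.73, array([0.5806, 0.3428]))]
bottle_mauve top 0.34 [309. 124. 330. 151.]
bottle_mauve xy [0.548 0.37 ] yaw 77.1 cost 1.0
bottle_teal xy [0.61  0.355] yaw 77.1 cost 0.0
bottle_ochre scene 0.91 [291. 162. 319. 181.]
bottle_ochre scene 0.9 [289. 206. 325. 230.]
bottle_ochre xy [0.6  0.29] yaw 77.1 cost 1.0
70.15
```

```bash
python3 - <<'E'
from h import *
S=np.array([.5745,.3295]);h=1.344;R=Ro.from_euler('z',h).as_matrix()[:2,:2]
i=cv2.imread('pics/r16_top.png').astype(int); j=cv2.imread('pics/top0.png').astype(int)
d=(i.sum(2)<j.sum(2)-60); d[:, :200]=0; d[:150]=0; d[240:]=0; d[:,285:]=0
n,l,s,ce=cv2.connectedComponentsWithStats(d.astype(np.uint8)); print([(s[k].tolist(),ce[k].round(1).tolist()) for k in range(1,n) if s[k][4]>8])
for nm,p in(('mauve',(.033,.033)),('teal',(.033,-.033)),('ochre',(-.033,-.033))):
    q=S+R@p; print(nm,proj('top',[[*q,.106],[*q,.07],[*q,.004]]).round(1).tolist())
m=red(i[:,:,::-1]);a=proj('top',[[*(S+R@(-.135,y)),.004] for y in(-.025,.025)]);print('tongue end expected if home',a.round(1).tolist())
ys,xs=np.nonzero(m[195:217,250:285]);print('seen',xs.max()+250,[(y+195,xs[ys==y].max()+250) for y in np.unique(ys)])
E
```

```text
[([242, 184, 7, 9, 50], [244.9, 188.4]), ([210, 195, 7, 16, 45], [212.8, 202.3]), ([218, 197, 7, 11, 50], [220.9, 202.4]), ([262, 199, 12, 7, 27], [268.7, 202.1]), ([255, 211, 14, 4, 16], [261.8, 212.6])]
mauve [[217.2, 199.0], [219.4, 200.7], [223.2, 203.7]]
teal [[222.7, 179.8], [224.8, 182.0], [228.4, 185.6]]
ochre [[242.0, 184.6], [243.7, 186.6], [246.6, 190.1]]
tongue end expected if home [[274.2, 199.2], [270.5, 213.0]]
seen 274 [(np.int64(195), np.int64(254)), (np.int64(196), np.int64(254)), (np.int64(197), np.int64(257)), (np.int64(198), np.int64(261)), (np.int64(199), np.int64(265)), (np.int64(200), np.int64(269)), (np.int64(201), np.int64(273)), (np.int64(202), np.int64(274)), (np.int64(203), np.int64(274)), (np.int64(204), np.int64(273)), (np.int64(205), np.int64(273)), (np.int64(206), np.int64(273)), (np.int64(207), np.int64(272)), (np.int64(208), np.int64(272)), (np.int64(209), np.int64(272)), (np.int64(210), np.int64(272)), (np.int64(211), np.int64(271)), (np.int64(212), np.int64(271)), (np.int64(213), np.int64(271)), (np.int64(214), np.int64(271))]
```

```bash
python3 - <<'E'
from h import *
S=np.array([.5745,.3295]);h=1.344;R=Ro.from_euler('z',h).as_matrix()[:2,:2]
for nm,c in(('r16_top','top'),('top0','top'),('r16_scene','scene'),('scene0','scene')):
    i=cv2.imread(f'pics/{nm}.png').astype(int); m=(i[...,0]>i[...,2]*1.8)&(i[...,0]>i[...,1]*1.5)&(i[...,0]>70)
    w=np.zeros_like(m); (w.__setitem__((slice(165,228),slice(235,268)),1) if c=='top' else w.__setitem__((slice(170,222),slice(384,408)),1)); m&=w.astype(bool)
    P=np.argwhere(m)[:,::-1]
    for z in(.133,.13): 
        W=np.array([plane(c,p,z)[:2] for p in P]); L=(W-S)@R; print(nm,z,len(P),'x med',np.median(L[:,0]).round(4),'x ends',np.median(L[L[:,1]>.03,0]).round(4),np.median(L[L[:,1]<-.03,0]).round(4),'y',L[:,1].min().round(4),L[:,1].max().round(4),L[:,0].std().round(4))
E
```

```text
r16_top 0.133 100 x med -0.0751 x ends -0.075 -0.0755 y -0.081 0.0843 0.0019
r16_top 0.13 100 x med -0.0746 x ends -0.0745 -0.0748 y -0.0815 0.084 0.0019
top0 0.133 97 x med -0.0751 x ends -0.075 -0.0751 y -0.081 0.0843 0.0018
top0 0.13 97 x med -0.0745 x ends -0.0745 -0.0746 y -0.0815 0.084 0.0019
r16_scene 0.133 36 x med -0.0714 x ends -0.071 -0.072 y -0.0752 0.0761 0.001
r16_scene 0.13 36 x med -0.0715 x ends -0.0711 -0.072 y -0.073 0.0786 0.001
scene0 0.133 40 x med -0.0714 x ends -0.071 -0.0719 y -0.0788 0.0761 0.001
scene0 0.13 40 x med -0.0715 x ends -0.0711 -0.0719 y -0.0767 0.0786 0.001
```

```bash
python3 -c "
from plant import ctrl
print(ctrl.close_job())"
```

```text
the job is handed in; nothing more can be done
None
```

I handed the job in (no verdict was returned): mauve, teal and ochre (no grey was there) were upright in their pockets before the push, and the carrier is released under the shelf, within about 4 mm of home by camera; teal was hidden by the pot in the final picture.

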